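# Ready the bioprinter and start it

## Task

Get the bioprinter ready: lift the blue dust cap off every cartridge that has one and set each cap upright (closed end up) in a pocket of its own in the orange holder, and stack all the petri dishes into one square, aligned pile centred on the black ring of the grey stage. Only when all caps and dishes are in place, press the green start button fully down and let it come back up. Leave the other things on the table where they are.

Things in the scene. Friction and masses are not known exactly. Their poses are not given: they have to be found in the camera images.
- rack: Aluminium cartridge rack, fixed: block 80 x 220 x 35 mm (x, y, z) carrying three upright amber cartridges 36 mm across in a row along its y axis, 70 mm apart. Each ends in a white 41 mm flange whose flat top is 90 mm above the table, with a white neck 20 mm across standing 18 mm above the flange. Origin: centre of its underside, on the table; z up.
- holder: Orange cap holder, fixed: open tray 70 x 226 x 18 mm (x, y, z) with 5 mm floor and walls, split by two dividers into three equal pockets, each 60 x 69 mm inside and 13 mm deep, in a row along its y axis. Any cap may go into any pocket. Origin: centre of its underside, on the table; z up.
- stage: Light grey print stage of the machine, fixed: flat square plate 170 x 170 x 14 mm with a flat black ring (76 mm outside) in its middle. Origin: centre of its underside, on the table; z up.
- stage_ring (a point): Centre of the black ring, on the stage's top face, 14 mm above the table.
- ctrl: Yellow control box, fixed, 80 x 80 x 50 mm, with the start button in the middle of its top. Origin: centre of its underside.
- start_top (a point): Centre of the top face of the green start button (34 mm across); it moves with the button; the button is pressed straight down.
- start (a joint): Start button: 0 released, 0.006 (m) fully down; springs back by itself; fully down takes about 5 N.
- pocket_1 (a point): Centre of the inner floor of pocket 1 of the cap holder, 5 mm above the table.
- pocket_2 (a point): Centre of the inner floor of pocket 2 of the cap holder, 5 mm above the table.
- pocket_3 (a point): Centre of the inner floor of pocket 3 of the cap holder, 5 mm above the table.
- cap_1: Loose blue dust cap, round, 42 mm outside, 42 mm tall, 30 g, closed flat top 10 mm thick, 5 mm wall, open below, so 32 mm inside and 32 mm deep. It starts standing on a cartridge's flange over the neck, its rim 90 mm above the table. Origin: centre of its lower rim; z up. May be absent (that cartridge has no cap).
- cap_2: Loose blue dust cap, round, 42 mm outside, 42 mm tall, 30 g, closed flat top 10 mm thick, 5 mm wall, open below, so 32 mm inside and 32 mm deep. It starts standing on a cartridge's flange over the neck, its rim 90 mm above the table. Origin: centre of its lower rim; z up. May be absent (that cartridge has no cap).
- cap_3: Loose blue dust cap, round, 42 mm outside, 42 mm tall, 30 g, closed flat top 10 mm thick, 5 mm wall, open below, so 32 mm inside and 32 mm deep. It starts standing on a cartridge's flange over the neck, its rim 90 mm above the table. Origin: centre of its lower rim; z up. May be absent (that cartridge has no cap).
- dish_1: Loose closed petri dish: round flat disc 60 mm across, 16 mm tall, 45 g, clear with pink gel in it; flat top and bottom, sealed and the same both ways up, so either face may be up in the pile. All dishes are alike and start flat on the table. Origin: centre of the face that is its underside at the start; z up (down if it has been turned over). May be absent.
- dish_2: Loose closed petri dish: round flat disc 60 mm across, 16 mm tall, 45 g, clear with pink gel in it; flat top and bottom, sealed and the same both ways up, so either face may be up in the pile. All dishes are alike and start flat on the table. Origin: centre of the face that is its underside at the start; z up (down if it has been turned over). May be absent.
- dish_3: Loose closed petri dish: round flat disc 60 mm across, 16 mm tall, 45 g, clear with pink gel in it; flat top and bottom, sealed and the same both ways up, so either face may be up in the pile. All dishes are alike and start flat on the table. Origin: centre of the face that is its underside at the start; z up (down if it has been turned over). May be absent.
- dish_4: Loose closed petri dish: round flat disc 60 mm across, 16 mm tall, 45 g, clear with pink gel in it; flat top and bottom, sealed and the same both ways up, so either face may be up in the pile. All dishes are alike and start flat on the table. Origin: centre of the face that is its underside at the start; z up (down if it has been turned over). May be absent.
- media_bottle: Bystander: brown bottle with red cap, 64 mm across, 140 mm tall, upright. Origin: centre of its underside.
- clear_bottle: Bystander: white bottle, 60 mm across, 120 mm tall, upright. Origin: centre of its underside.
- vial: Bystander: small glass vial with grey stopper, 28 mm across, 57 mm tall, upright. Origin: centre of its underside.
- pen: Bystander: white and red marker pen lying flat, 120 mm long (its x axis), 13 mm wide and high. Origin: centre of its underside.
- tip_box: Bystander: green pipette tip box 120 x 85 x 65 mm with a clear lid. Origin: centre of its underside.
- mouse: Bystander: black computer mouse 100 x 60 x 30 mm. Origin: centre of its underside.
- beaker: Bystander: glass beaker 70 mm across, 90 mm tall, upright, open and empty. Origin: centre of its underside.
Not all that is in view belongs to the job. Of the things that look like the ctrl, the smallest one is meant.

How it is judged:
By the outcome, as a careful person would: the job done as asked, in the order asked, and still so for the second after the job is handed in, with the robot touching nothing.
Of cap_1, cap_2, cap_3 only 2 to 3 are there at a start; the rules pass over those that are not, and their reading is None.
Of dish_1, dish_2, dish_3, dish_4 only 3 to 4 are there at a start; the rules pass over those that are not, and their reading is None.
At some moment in a run one of dish_1, dish_2, dish_3, dish_4 may be knocked a few centimetres aside while the robot is not near it.
It also fails if it takes over 210 s, if anything falls off the work surface, if the arm or the gripper's body presses on something with over 40 N, if the wrist force passes 120 N, or if a joint passes its speed limit or range.

## Robot

A 6-joint arm with a two-finger parallel gripper is mounted at the origin on the work surface. World frame = base frame: x ahead of the robot, y to its left, z up, the work surface at z = 0. Lengths are in m, angles in rad, forces in N, time in s.
With the tool pointing down it reaches from about 0.275 to 1 m from the base axis. Payload 8.4 kg.
Tool frame: the origin (TCP) lies on the centre line of the jaws, within the pads' length; the fingertips stand 22 mm ahead of it and the grasp point (between the pads) lies 3 mm ahead of it (ctrl.finger_overhang is the distance from the TCP to the fingertips, in m); z points along the fingers, y is the line along which they close (so a half turn about z gives the same grasp; the last joint's range is limited). The gripper opens to 85 mm and grips with 20 to 120 N. Pads are 22 mm wide; open, the fingers measure 114 mm over their backs; the gripper's body (76 mm by 85 mm) begins 54 mm behind the grasp point. The pads swing forward as they close: fully open they stand 13 mm farther back than shut.
Start: joints at [-1.267, 0.353, 1.633, -0, 1.155, -0.002], TCP at [0.188, -0.596, 0.216] pointing down, gripper open.
Joint ranges: [-2.63, 2.63], [-0.92, 2.1], [0.06, 2.66], [-1.3, 4.44], [0, 2.69], [-3.02, 3.02]. Speed limits (rad/s): [2.22, 2.22, 2.79, 3.14, 3.14, 3.14].

## Interface

Orientations are given as a rotation vector (axis times angle).
In Python, from plant import ctrl gives the robot as it stands.
- The arm moves only by the tool drive_tool, never from a script. Its argument "series" is a list of rows, each a list of 5 numbers: the opening, from -1 (shut) to 1 (fully open), then the shift along the world's x, y, z normalised to -1 to 1, where 1 is 0.1 m, then the turn about the world's z normalised to -1 to 1, where 1 is 60 degrees. In form: [[fingers, x, y, z, roll], ...]. A call has 1 to 8 rows; each row shifts and turns the commanded pose from where the row before left it; what a row does not reach is not made up. A row lasts 1/12 s, in which the tool goes at most 41.7 mm and 7.16 degrees, less where a joint would pass 70% of its speed; a pose out of reach is approached as far as the arm can. A call with a number of a shift or a turn outside -1 to 1 is refused whole. A call with a gripper value outside its range is refused whole. The fingers move at their own pace and stop on an object; "force" is the grip in N (left out, the last holds). Time passes only in rows, so rows that do not move let the fingers close. It gives the time, the measured TCP pose, the force, the opening and the grip force at its end, in the units of the state.
- ctrl.get_state(): the state, without advancing time (a new reading comes with each control period).
- ctrl.camera(name): name is "side" or "top"; returns (picture, depth): 480x640x3 uint8, red, green, blue; 480x640 float32, m along the optical axis (not along the pixel's ray), 0 where there is no reading.
- ctrl.calibration(name): a dict with "K" (3x3 intrinsics, pixels), "camera_from_world" (4x4, takes a point from world to camera coordinates). Camera axes: x right, y up, looking along -z (the intrinsics and any distortion apply to the point x, -y, -z); pixel columns grow to the right and rows downward; lengths in m; the calibration is good to about 2 mm. A picture is of the moment at which its call begins. calibration takes no time and is no camera call.
- ctrl.hand_in(): hands the job in; it is judged then, once.
The state is a dict: "clock": time; "joint_pos": joint angles; "joint_velocities": joint speeds; "tau": joint torques, N m; "tool_pos": TCP position; "tcp_rot": TCP orientation; "contact_force": force on the tool from outside, world axes, zero at the start; "ft_torque": the same for the moment, N m; "finger_gap": finger opening in m; "grasp_force": force on a finger pad.
Only numpy, scipy, OpenCV 4.12 (cv2) and the standard library are available. Lean on these libraries where they do the work, as an engineer would, in place of code of your own. Each camera call takes 0.05 s, during which the arm holds its last target. There are 200 camera calls.

## Working session

There is one attempt and no reset: what is moved stays moved. The work goes in short steps, Python scripts to look and compute and a tool call to move; the robot and the scene stay as the last step left them, time stands still between calls to the robot, and variables do not carry over. Pictures are saved under pics/ and viewed, at most 14 in all, crops included, and the job is handed in when it is done.

Besides the shell and the picture viewer there is one more tool, called after "Request:" by a JSON object that holds its "op" and its "data", one argument or row to a line. drive_tool: Moves the arm, as the interface text tells. Scaled input: -1 to 1 covers 0.1 m each way for a shift and 60 degrees each way for a turn. Its arguments: {"type":"object","properties":{"series":{"type":"array","items":{"type":"array","items":{"type":"number"}}},"force":{"type":"number"}},"required":["series"]}

```bash
mkdir -p pics; ls; cat > h.py <<'E'
import numpy as np, cv2
from plant import ctrl
def shot(name):
    rgb,d=ctrl.camera(name); c=ctrl.calibration(name)
    return rgb,d,c
def pts(d,c):
    K=np.array(c["K"]);T=np.linalg.inv(np.array(c["camera_from_world"]))
    v,u=np.mgrid[0:480,0:640]
    x=(u-K[0,2])/K[0,0]*d; y=(v-K[1,2])/K[1,1]*d
    P=np.stack([x,-y,-d,np.ones_like(d)],-1)
    return (P@T.T)[...,:3]
def save(n,rgb): cv2.imwrite(n,rgb[...,::-1])
def ray(c,u,v,z):
    K=np.array(c["K"]);T=np.linalg.inv(np.array(c["camera_from_world"]))
    q=T[:3,:3]@np.array([(u-K[0,2])/K[0,0],-(v-K[1,2])/K[1,1],-1]);o=T[:3,3]
    return o+q*(z-o[2])/q[2]
E
python3 - <<'E'
from h import *
for n in("top","side"):
    r,d,c=shot(n); save(f"pics/{n}0.png",r); np.save(f"{n}0.npy",d)
    print(n,{k:np.round(v,4).tolist() if k!='x' else 0 for k,v in c.items() if not isinstance(v,str)}, (d>0).mean())
print(ctrl.get_state())
E
```

```text
pics
top {'K': [[477.6964, 0.0, 318.1335], [0.0, 477.6964, 252.5627], [0.0, 0.0, 1.0]], 'camera_from_world': [[-0.0125, -0.9996, -0.0245, 0.0077], [0.9891, -0.016, 0.1463, -0.5297], [-0.1466, -0.0224, 0.9889, -1.5454], [0.0, 0.0, 0.0, 1.0]]} 0.99587890625
side {'K': [[483.8375, 0.0, 320.0922], [0.0, 483.8375, 237.0133], [0.0, 0.0, 1.0]], 'camera_from_world': [[0.9942, -0.1078, -0.0032, -0.5317], [0.0762, 0.6819, 0.7274, -0.0763], [-0.0763, -0.7234, 0.6862, -1.326], [0.0, 0.0, 0.0, 1.0]]} 0.9961653645833334
{'clock': 0.1, 'joint_pos': array([-1.26742279e+00,  3.53565083e-01,  1.63402702e+00, -3.52342545e-06,
        1.15520875e+00, -2.40477802e-03]), 'joint_velocities': array([-0.00076885, -0.00340386, -0.0016101 , -0.00064817, -0.00091699,
        0.00075177]), 'tau': array([ 8.04498723e-04, -6.06355906e+01, -3.42820072e+01,  4.47702598e-05,
        4.03892001e-03,  1.96576877e-05]), 'tool_pos': array([ 0.18801517, -0.59560026,  0.2152594 ]), 'tcp_rot': array([-3.10376613e+00, -4.78266759e-01,  2.89411758e-04]), 'contact_force': array([-0.50549148,  0.03919897, -0.57329462]), 'ft_torque': array([0.04498297, 0.0194414 , 0.0110933 ]), 'grasp_force': 0.0, 'finger_gap': 0.08531005141004498}
```

View pics/top0.png

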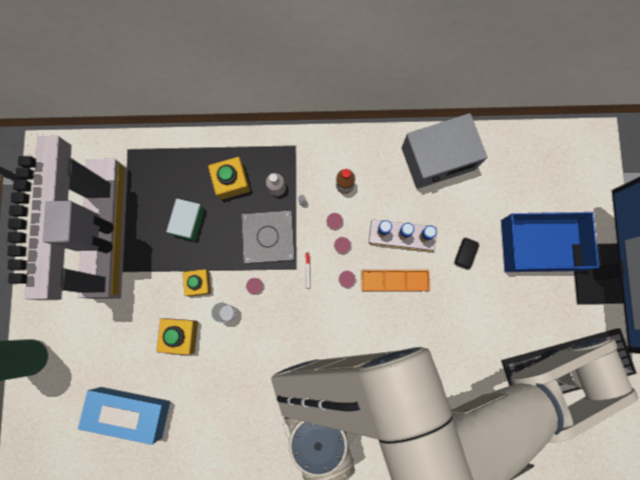

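View pics/side0.png

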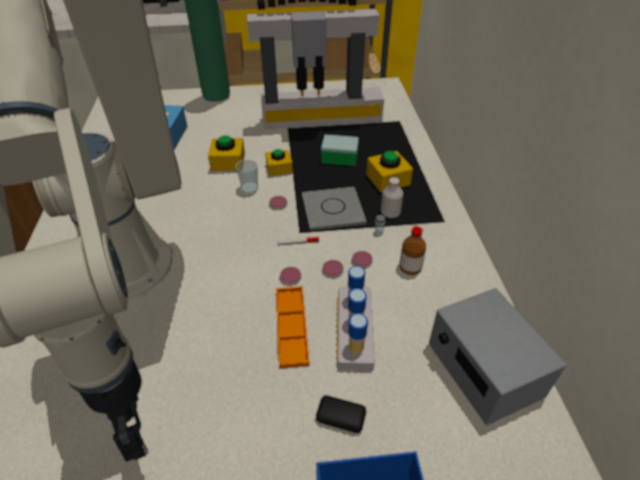

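Top view: three blue caps on the rack at (385,228), (407,230) and (429,233). Four pink dishes at (335,221), (343,246), (347,279) and (255,286). Holder at (395,281), stage ring at (268,237).

Things that could be taken for the ctrl are the yellow boxes at (228,177), (196,282) and (177,336). The smallest is (196,282). I'll measure and check it in a crop.

```bash
cat > m.py <<'E'
from h import *
def comps(mask,amin):
    n,l,s,ce=cv2.connectedComponentsWithStats(mask.astype(np.uint8))
    return [(l==i,s[i],ce[i]) for i in range(1,n) if s[i][4]>=amin]
def masks(r):
    h=cv2.cvtColor(r,cv2.COLOR_RGB2HSV).astype(int); H,S,V=h[...,0],h[...,1],h[...,2]
    return dict(dish=((H>160)|(H<5))&(S>50)&(V>90)&(S<190),cap=(H>100)&(H<118)&(S>110)&(V>60),orange=(H>8)&(H<16)&(S>180)&(V>120),
      yellow=(H>=17)&(H<28)&(S>150)&(V>100),green=(H>50)&(H<80)&(S>120)&(V>50))
def scan(name,box=None,zs=dict(dish=.016,cap=.132,orange=.018,yellow=.05,green=.058)):
    r,d,c=shot(name); P=pts(d,c)
    for k,m in masks(r).items():
        for mm,s,ce in comps(m,25):
            q=P[mm]; p=ray(c,*ce,zs[k])
            if not(.2<p[0]<.9 and -.5<p[1]<.6): continue
            e=cv2.minAreaRect(np.argwhere(mm)[:,::-1].astype(np.float32))
            print(name,k,np.round(ce,1),s[4],'ray',p.round(4),'depth zmax',np.percentile(q[:,2],95).round(3),'med',np.median(q,0).round(4),'rect',np.round(e[1],1),round(e[2],1))
    return r,d,c,P
E
python3 - <<'E'
from m import *
for n in("top","side"):
    r,d,c,P=scan(n)
    if n=="top":
        a=cv2.resize(r[205:305,170:450],(800,286),interpolation=cv2.INTER_CUBIC)
        b=cv2.resize(r[150:360,140:300],(400,525//2*1+262),interpolation=cv2.INTER_CUBIC)
    else:
        b=cv2.resize(r[130:260,200:440],(400,217),interpolation=cv2.INTER_CUBIC)
        e=cv2.resize(r[250:380,250:450],(400,260)[:2],interpolation=cv2.INTER_CUBIC)[:217]
        save("pics/crop1.png",np.vstack([a,np.hstack([b,e])]))
E
```

```text
top dish [345.8 173.2] 67 ray [ 0.808  -0.0981  0.016 ] depth zmax 0.145 med [ 0.7688 -0.0938  0.1392] rect [8. 8.] 90.0
top dish [334.2 220.5] 200 ray [ 0.6422 -0.0553  0.016 ] depth zmax 0.022 med [ 0.6418 -0.0548  0.0149] rect [15. 15.] 90.0
top dish [342.1 244.7] 204 ray [ 0.5587 -0.0804  0.016 ] depth zmax 0.02 med [ 0.5584 -0.0803  0.0147] rect [15.6 14.8] 45.0
top dish [307.3 258.1] 43 ray [0.5149 0.0374 0.016 ] depth zmax 0.018 med [0.5157 0.0382 0.0133] rect [10.3  3.8] 82.9
top dish [346.6 278.6] 207 ray [ 0.4439 -0.0933  0.016 ] depth zmax 0.021 med [ 0.4429 -0.094   0.0149] rect [15. 15.] 90.0
top dish [254.1 285.7] 208 ray [0.4248 0.2162 0.016 ] depth zmax 0.021 med [0.4241 0.2164 0.0153] rect [15. 16.] 90.0
top cap [382.4 231.2] 28 ray [ 0.5801 -0.204   0.132 ] depth zmax 0.135 med [ 0.5807 -0.2026  0.1222] rect [10.3  4.7] 24.0
top cap [404.4 233.5] 32 ray [ 0.5718 -0.2723  0.132 ] depth zmax 0.134 med [ 0.571  -0.2728  0.1244] rect [10.8  5. ] 33.7
top cap [425.5 235.4] 39 ray [ 0.5647 -0.3376  0.132 ] depth zmax 0.133 med [ 0.564  -0.3373  0.1204] rect [11.3  6.4] 45
[... 2632 characters left out ...]
ray [0.7963 0.3051 0.05  ] depth zmax 0.072 med [0.7831 0.2722 0.0678] rect [24.5 41.2] 78.1
side yellow [356.2 346.9] 80 ray [ 0.5762 -0.3632  0.05  ] depth zmax 0.073 med [ 0.5743 -0.3701  0.06  ] rect [10.3  8.8] 5.7
side green [224.4 140.3] 97 ray [0.2569 0.5124 0.058 ] depth zmax 0.099 med [0.2635 0.4518 0.0955] rect [ 8.5 13.3] 71.6
side green [277.5 152.6] 48 ray [0.4365 0.4158 0.058 ] depth zmax 0.075 med [0.4366 0.3974 0.0688] rect [5. 9.] 90.0
side green [338.8 157.9] 415 ray [0.6361 0.3615 0.058 ] depth zmax 0.048 med [0.6427 0.4054 0.0275] rect [36.  13.2] 1.8
side green [389.9 156. ] 139 ray [0.8061 0.3535 0.058 ] depth zmax 0.102 med [0.7927 0.2945 0.0966] rect [13.9 11.4] 51.3
```

View pics/crop1.png

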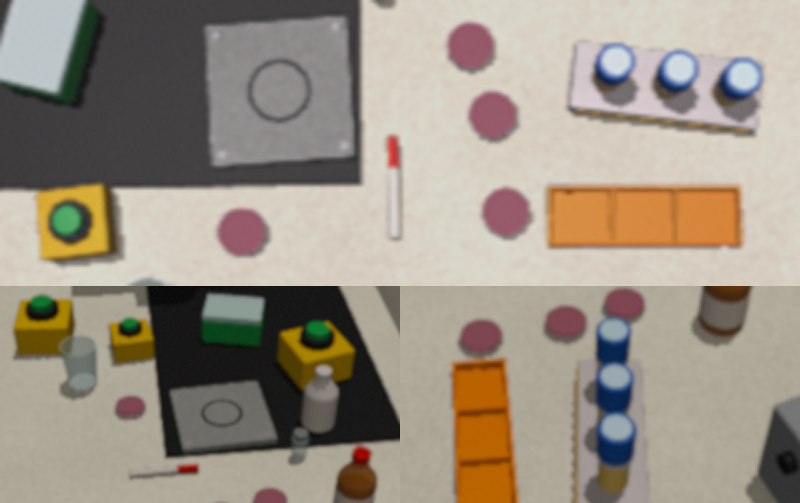

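```bash
cat > f.py <<'E'
from m import *
def mid(q): return (np.percentile(q,3,axis=0)+np.percentile(q,97,axis=0))/2
def dishes(out=True):
    res={}
    for n in("top","side"):
        r,d,c,=shot(n);P=pts(d,c);L=[]
        m=masks(r)["dish"]
        for mm,s,ce in comps(m,60):
            q=P[mm]
            if q[:,2].max()>.12 or abs(s[2]-s[3])>8 or s[2]<11: continue
            z=np.median(q[:,2])
            u=q[q[:,2]>z-.004]
            L.append((ray(c,*ce,z+.001)[:2].round(4).tolist(),u.mean(0).round(4).tolist(),int(mm.sum())))
        res[n]=L
        for l in L: print(n,l)
E
python3 - <<'E'
from f import *
print('overhang',ctrl.finger_overhang)
for n in("top","side"):
    r,d,c=shot(n);P=pts(d,c);X,Y,Z=P[...,0],P[...,1],P[...,2]
    m=(Z>.122)&(Z<.14)&(X>.5)&(X<.66)&(Y>-.43)&(Y<-.15)
    for mm,s,ce in comps(m,15):
        q=P[mm];cc=cv2.minEnclosingCircle(q[:,:2].astype(np.float32)); print(n,'cap',s[4],q.mean(0).round(4),np.round(cc[0],4),round(cc[1],4))
    m=(Z>.0125)&(Z<.024)&(X>.38)&(X<.5)&(Y>-.39)&(Y<-.135)&masks(r)["orange"]
    R=cv2.minAreaRect(P[m][:,:2].astype(np.float32)); print(n,'holder',m.sum(),R)
    g=r.astype(int).sum(2)
    if n=="top": w=(slice(222,253),slice(252,285))
    else: w=(slice(193,221),slice(314,352))
    sub=g[w]; k=sub<np.median(sub)-35
    v,u=np.nonzero(k); v=v+w[0].start;u=u+w[1].start
    W=np.array([ray(c,a,b,.014)[:2] for a,b in zip(u,v)])
    print(n,'ring',len(W),W.mean(0),W.min(0),W.max(0), cv2.fitEllipse(W.astype(np.float32)*1000))
    m=(Z>.009)&(Z<.02)&(abs(X-.58)<.12)&(abs(Y-.18)<.12)&(r.min(2)>80)&(r.max(2).astype(int)-r.min(2)<25)
    mm=max(comps(m,50),key=lambda t:t[1][4])[0]
    print(n,'stage',mm.sum(),cv2.minAreaRect(P[mm][:,:2].astype(np.float32)))
    m=(Z>.06)&(X>.40)&(X<.47)&(Y>.36)&(Y<.45)
    print(n,'btn',m.sum(),mid(P[m]),P[m].mean(0))
dishes()
E
```

```text
overhang 0.022
top cap 137 [ 0.5966 -0.2137  0.1313] [ 0.5968 -0.2139] 0.021
top cap 140 [ 0.5871 -0.2833  0.1309] [ 0.5883 -0.2831] 0.0214
top cap 145 [ 0.5779 -0.352   0.1312] [ 0.5783 -0.3527] 0.0214
top holder 107 ((0.4352514445781708, -0.2528221905231476), (0.21165941655635834, 0.05743300914764404), 89.20000457763672)
top ring 175 [0.5929667  0.17290462] [0.55511401 0.13282872] [0.63133984 0.2112089 ] ((592.6678466796875, 172.81866455078125), (71.80089569091797, 72.09394073486328), 68.28630828857422)
top stage 2042 ((0.5921410322189331, 0.1717258095741272), (0.16995006799697876, 0.1698628067970276), 3.341564178466797)
top btn 147 [0.43490076 0.40516616 0.06856491] [0.43561469 0.40400866 0.06782549]
side cap 228 [ 0.5969 -0.2189  0.1307] [ 0.598  -0.2156] 0.0225
side cap 248 [ 0.5874 -0.2879  0.1311] [ 0.5879 -0.2858] 0.022
side cap 290 [ 0.5777 -0.3571  0.1311] [ 0.5778 -0.3545] 0.0221
side holder 250 ((0.4362186789512634, -0.2571999430656433), (0.22726140916347504, 0.06614382565021515), 89.43412780761719)
side ring 164 [0.59217061 0.16977074] [0.55300208 0.13174589] [0.63184739 0.21068012] ((592.394287109375, 172.14044189453125), (71.87367248535156, 73.22016143798828), 144.76925659179688)
side stage 1789 ((0.5931832194328308, 0.17017658054828644), (0.16935479640960693, 0.17516618967056274), 3.5045619010925293)
side btn 84 [0.43869514 0.40182509 0.06706736] [0.43812268 0.39908379 0.06703072]
top ([0.5588, -0.0804], [0.5589, -0.0805, 0.016], 204)
top ([0.4439, -0.0933], [0.4431, -0.0934, 0.0158], 207)
side ([0.6426, -0.0621], [0.6427, -0.0608, 0.015], 243)
side ([0.5587, -0.0877], [0.5593, -0.0862, 0.015], 265)
side ([0.444, -0.101], [0.4443, -0.0994, 0.0149], 273)
```

Request:
{"op": "drive_tool", "data": {
  "series": [
    [1, 0.244, 0.152, 0, 0.108],
    [1, 0.244, 0.152, 0, 0.108],
    [1, 0.244, 0.152, 0, 0.108],
    [1, 0.244, 0.152, 0, 0.108],
    [1, 0.244, 0.152, 0, 0.108],
    [1, 0.244, 0.152, 0, 0.108],
    [1, 0.244, 0.152, 0, 0.108],
    [1, 0.244, 0.152, 0, 0.108]
  ],
  "force": 30
}}

```text
clock: 1.07
tool_pos: [0.3845, -0.4735, 0.216]
tcp_rot: [2.578, 1.795, -0.0]
contact_force: [0.8, -0.9, -0.4]
finger_gap: 0.0852
grasp_force: 0.0
```

Request:
{"op": "drive_tool", "data": {
  "series": [
    [1, 0.244, 0.152, 0, 0.108],
    [1, 0.244, 0.152, 0, 0.108],
    [1, 0.244, 0.152, 0, 0],
    [1, 0.244, 0.152, 0, 0],
    [1, 0.244, 0.152, 0, 0],
    [1, 0.244, 0.152, 0, 0],
    [1, 0.244, 0.152, 0, 0],
    [1, 0.244, 0.152, 0, 0]
  ]
}}

```text
clock: 1.73
tool_pos: [0.5797, -0.3519, 0.2159]
tcp_rot: [2.365, 2.068, -0.0]
contact_force: [0.3, -0.5, -0.3]
finger_gap: 0.0851
grasp_force: 0.0
```

Request:
{"op": "drive_tool", "data": {
  "series": [
    [1, 0, 0, 0, 0],
    [1, 0, 0, 0, 0]
  ]
}}

```text
clock: 1.9
tool_pos: [0.5794, -0.3518, 0.2155]
tcp_rot: [-2.363, -2.07, 0.0]
contact_force: [-0.5, -0.4, 0.4]
finger_gap: 0.0856
grasp_force: 0.0
```

Request:
{"op": "drive_tool", "data": {
  "series": [
    [1, -0.014, -0.015, -0.3, 0],
    [1, 0, 0, -0.3, 0],
    [1, 0, 0, -0.265, 0],
    [1, 0, 0, 0, 0],
    [-1, 0, 0, 0, 0],
    [-1, 0, 0, 0, 0],
    [-1, 0, 0, 0, 0],
    [-1, 0, 0, 0, 0]
  ]
}}

```text
clock: 2.57
tool_pos: [0.578, -0.3551, 0.1315]
tcp_rot: [2.363, 2.065, 0.001]
contact_force: [-0.0, 0.2, 0.1]
finger_gap: 0.0387
grasp_force: 0.0
```

Request:
{"op": "drive_tool", "data": {
  "series": [
    [-1, 0, 0, 0, 0],
    [-1, 0, 0, 0, 0],
    [-1, 0, 0, 0, 0],
    [-1, 0, 0, 0, 0],
    [-1, 0, 0, 0, 0],
    [-1, 0, 0, 0.2, 0],
    [-1, 0, 0, 0.3, 0],
    [-1, 0, 0, 0, 0]
  ]
}}

```text
clock: 3.23
tool_pos: [0.5796, -0.3558, 0.1847]
tcp_rot: [2.36, 2.063, 0.003]
contact_force: [0.8, -1.3, 0.9]
finger_gap: 0.0
grasp_force: 0.0
```

```bash
python3 - <<'E'
from h import *
r,d,c=shot("side"); t,_,_=shot("top")
save("pics/c2.png",np.hstack([cv2.resize(r[220:400,250:450],(400,360),interpolation=2),cv2.resize(t[190:310,340:473],(400,360),interpolation=2)]))
E
```

```text
(no output)
```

View pics/c2.png

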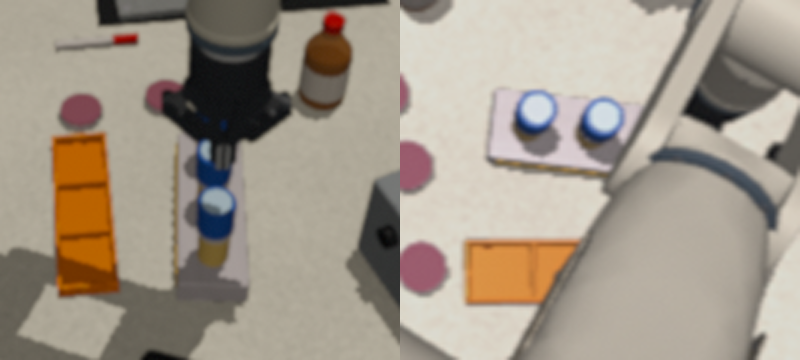

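```bash
python3 - <<'E'
from f import *
print({k:np.round(v,4) for k,v in ctrl.get_state().items() if k in('tool_pos','finger_gap','contact_force')},ctrl.finger_overhang)
r,d,c=shot("side");P=pts(d,c);X,Y,Z=P[...,0],P[...,1],P[...,2]
K=np.array(c["K"]);T=np.array(c["camera_from_world"])
for z in(.163,.185):
    q=T@np.array([.5796,-.3558,z,1]); print(K[0,0]*q[0]/-q[2]+K[0,2], -K[1,1]*q[1]/-q[2]+K[1,2])
m=(abs(X-.58)<.08)&(Y>-.45)&(Y<-.15)&(Z>.122)
for mm,s,ce in comps(m&(Z<.142),15):
    q=P[mm];print('cap',s[4],q.mean(0).round(4),np.round(cv2.minEnclosingCircle(q[:,:2].astype(np.float32)),3) if 0 else '')
for lo in np.arange(.14,.26,.01):
    k=m&(Z>lo)&(Z<lo+.01)
    if k.sum(): print(round(lo,3),k.sum(),P[k].mean(0).round(3),P[k].min(0).round(3),P[k].max(0).round(3))
E
```

```text
{'tool_pos': array([ 0.578 , -0.3548,  0.1808]), 'contact_force': array([ 0.5632, -0.7883, -0.4818]), 'finger_gap': np.float64(-0.0001)} 0.022
359.89790052177796 312.4844569864952
360.4734045693038 305.7862930572254
cap 58 [ 0.5739 -0.2889  0.1304] 
cap 294 [ 0.5777 -0.3573  0.131 ] 
0.2 40 [ 0.576 -0.364  0.205] [ 0.565 -0.368  0.201] [ 0.59  -0.359  0.209]
0.21 46 [ 0.576 -0.364  0.215] [ 0.564 -0.369  0.21 ] [ 0.59  -0.359  0.22 ]
0.22 45 [ 0.576 -0.364  0.225] [ 0.564 -0.369  0.221] [ 0.589 -0.358  0.23 ]
0.23 45 [ 0.577 -0.364  0.235] [ 0.551 -0.371  0.23 ] [ 0.596 -0.347  0.24 ]
0.24 136 [ 0.576 -0.364  0.246] [ 0.543 -0.373  0.24 ] [ 0.611 -0.345  0.25 ]
0.25 188 [ 0.577 -0.36   0.254] [ 0.535 -0.374  0.25 ] [ 0.618 -0.34   0.26 ]
```

The side view shows the shut fingertips at z≈0.200 while the reported TCP is at 0.181. They stand about 40 mm higher than the stated overhang gives, so the close missed above the cap. I'll open the fingers and measure the tips again.

Request:
{"op": "drive_tool", "data": {
  "series": [
    [1, 0, 0, 0, 0],
    [1, 0, 0, 0, 0],
    [1, 0, 0, 0, 0],
    [1, 0, 0, 0, 0],
    [1, 0, 0, 0, 0],
    [1, 0, 0, 0, 0],
    [1, 0, 0, 0, 0]
  ]
}}

```text
clock: 3.97
tool_pos: [0.5771, -0.3543, 0.1792]
tcp_rot: [-2.365, -2.068, 0.0]
contact_force: [0.9, 0.9, 0.2]
finger_gap: 0.0833
grasp_force: 0.0
```

```bash
python3 - <<'E'
from f import *
s=ctrl.get_state();print(s['tool_pos'],s['finger_gap'],s['joint_pos'])
r,d,c=shot("side");P=pts(d,c);X,Y,Z=P[...,0],P[...,1],P[...,2]
m=(abs(X-.58)<.09)&(Y>-.45)&(Y<-.3)&(Z>.142)
for lo in np.arange(.14,.28,.01):
    for sg in(-1,1):
        k=m&(Z>lo)&(Z<lo+.01)&(sg*(X-.578)>0)
        if k.sum()>2: print(round(lo,3),sg,k.sum(),P[k].mean(0).round(3),P[k].min(0).round(3),P[k].max(0).round(3))
save("pics/c3.png",cv2.resize(r[220:400,250:450],(600,540),interpolation=2))
E
```

```text
[ 0.57711513 -0.3542758   0.17923751] 0.08329018730426306 [-5.52786232e-01  4.66225872e-01  1.54613410e+00  2.68142760e-05
  1.12946003e+00 -4.18738896e-01]
0.21 -1 16 [ 0.529 -0.359  0.216] [ 0.523 -0.362  0.211] [ 0.534 -0.354  0.22 ]
0.21 1 23 [ 0.621 -0.368  0.215] [ 0.617 -0.374  0.211] [ 0.631 -0.358  0.22 ]
0.22 -1 23 [ 0.528 -0.358  0.224] [ 0.523 -0.362  0.22 ] [ 0.534 -0.353  0.229]
0.22 1 26 [ 0.623 -0.368  0.224] [ 0.617 -0.373  0.22 ] [ 0.63  -0.352  0.229]
0.23 -1 27 [ 0.528 -0.358  0.234] [ 0.522 -0.362  0.23 ] [ 0.534 -0.353  0.239]
0.23 1 27 [ 0.622 -0.37   0.235] [ 0.617 -0.373  0.23 ] [ 0.63 -0.36  0.24]
0.24 -1 17 [ 0.527 -0.358  0.246] [ 0.517 -0.362  0.242] [ 0.534 -0.353  0.249]
0.24 1 18 [ 0.625 -0.372  0.246] [ 0.618 -0.374  0.241] [ 0.637 -0.369  0.25 ]
0.25 -1 95 [ 0.524 -0.353  0.256] [ 0.504 -0.363  0.25 ] [ 0.539 -0.338  0.26 ]
0.25 1 87 [ 0.629 -0.368  0.256] [ 0.615 -0.378  0.25 ] [ 0.647 -0.351  0.26 ]
0.26 -1 97 [ 0.531 -0.355  0.265] [ 0.504 -0.368  0.26 ] [ 0.576 -0.332  0.27 ]
0.26 1 89 [ 0.626 -0.369  0.264] [ 0.58  -0.378  0.26 ] [ 0.646 -0.352  0.27 ]
0.27 -1 125 [ 0.542 -0.36   0.274] [ 0.504 -0.37   0.27 ] [ 0.578 -0.338  0.28 ]
0.27 1 108 [ 0.611 -0.369  0.275] [ 0.578 -0.379  0.27 ] [ 0.645 -0.348  0.28 ]
0.28 -1 89 [ 0.542 -0.363  0.285] [ 0.506 -0.374  0.28 ] [ 0.578 -0.336  0.29 ]
0.28 1 75 [ 0.608 -0.373  0.285] [ 0.579 -0.378  0.28 ] [ 0.644 -0.365  0.29 ]
```

View pics/c3.png

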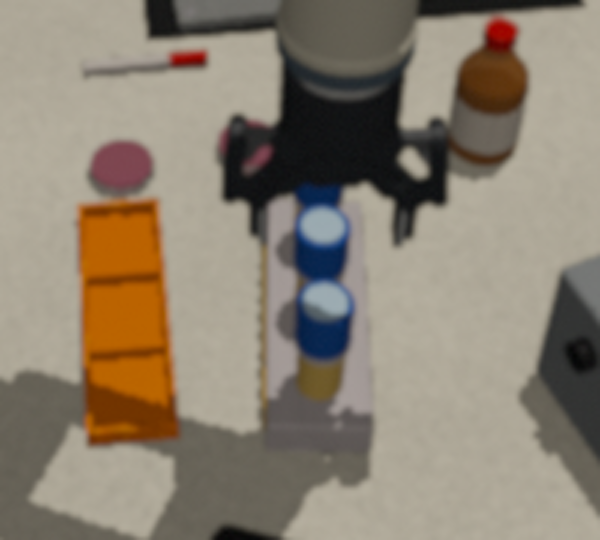

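The fingertips are at TCP +32 mm when open and +20 mm when shut, so the reported z is about 41 mm low and xy is fine. I'll correct for that and grasp cap C.

Request:
{"op": "drive_tool", "data": {
  "series": [
    [1, 0, 0, -0.33, 0],
    [1, 0, 0, -0.33, 0],
    [1, 0, 0, -0.33, 0],
    [1, 0, 0, 0, 0],
    [-1, 0, 0, 0, 0],
    [-1, 0, 0, 0, 0],
    [-1, 0, 0, 0, 0],
    [-1, 0, 0, 0, 0]
  ],
  "force": 30
}}

```text
clock: 4.68
tool_pos: [0.5786, -0.3552, 0.0831]
tcp_rot: [2.362, 2.065, 0.002]
contact_force: [-1.4, 0.7, 4.6]
finger_gap: 0.0412
grasp_force: 29.9
```

Request:
{"op": "drive_tool", "data": {
  "series": [
    [-1, 0, 0, 0, 0],
    [-1, 0, 0, 0, 0],
    [-1, 0, 0, 0, 0],
    [-1, 0, 0, 0.1, 0],
    [-1, 0, 0, 0.2, 0],
    [-1, 0, 0, 0.2, 0],
    [-1, 0, 0, 0, 0]
  ]
}}

```text
clock: 5.27
tool_pos: [0.5796, -0.3558, 0.136]
tcp_rot: [2.36, 2.063, 0.003]
contact_force: [0.3, -0.6, 1.0]
finger_gap: 0.0414
grasp_force: 30.6
```

```bash
cat >> f.py <<'E'
def capscan(n="side"):
    r,d,c=shot(n);P=pts(d,c)
    for mm,s,ce in comps(masks(r)["cap"]|False,30):
        q=P[mm]
        if not(.35<q[:,0].mean()<.7 and -.45<q[:,1].mean()<-.1): continue
        print(n,'cap',s[4],q.mean(0).round(4),'z',q[:,2].min().round(3),np.percentile(q[:,2],97).round(3))
E
python3 - <<'E'
from f import *
s=ctrl.get_state();print(s['tool_pos'],s['finger_gap'],s['grasp_force'],s['contact_force'])
capscan()
E
```

```text
[ 0.57956952 -0.35576171  0.13597317] 0.041434098873263256 30.622810190543532 [ 0.28918309 -0.6011871   0.98571443]
side cap 240 [ 0.5745 -0.3747  0.178 ] z 0.147 0.187
```

Request:
{"op": "drive_tool", "data": {
  "series": [
    [-1, -0.286, 0.05, 0, 0],
    [-1, -0.286, 0.05, 0, 0],
    [-1, -0.286, 0.05, 0, 0],
    [-1, -0.286, 0.05, 0, 0],
    [-1, -0.286, 0.05, 0, 0],
    [-1, 0, 0, -0.35, 0],
    [-1, 0, 0, -0.35, 0],
    [-1, 0, 0, -0.35, 0]
  ]
}}

```text
clock: 5.98
tool_pos: [0.4341, -0.3297, 0.0252]
tcp_rot: [2.364, 2.065, 0.001]
contact_force: [0.2, -0.2, -1.1]
finger_gap: 0.0415
grasp_force: 30.7
```

Request:
{"op": "drive_tool", "data": {
  "series": [
    [-1, 0, 0, 0, 0],
    [-1, 0, 0, 0, 0],
    [-1, 0, 0, 0, 0]
  ]
}}

```text
clock: 6.23
tool_pos: [0.4348, -0.3297, 0.0266]
tcp_rot: [2.365, 2.067, 0.0]
contact_force: [-0.1, -0.5, 0.4]
finger_gap: 0.0415
grasp_force: 30.8
```

```bash
python3 - <<'E'
from f import *
s=ctrl.get_state();print(s['tool_pos'],s['finger_gap'],s['grasp_force'],s['contact_force'])
r,d,c=shot("side");P=pts(d,c);X,Y,Z=P[...,0],P[...,1],P[...,2]
capscan()
m=(Z>.0125)&(Z<.024)&(X>.38)&(X<.5)&(Y>-.39)&(Y<-.135)&masks(r)["orange"]
R=cv2.minAreaRect(P[m][:,:2].astype(np.float32)); print('holder',m.sum(),R)
save("pics/c4.png",cv2.resize(r[220:400,200:400],(600,540),interpolation=2))
E
```

```text
[ 0.4347663  -0.32971735  0.02655632] 0.04147188588156627 30.75087111443281 [-0.11949791 -0.4747518   0.36793543]
side cap 173 [ 0.5918 -0.2359  0.1206] z 0.091 0.133
side cap 190 [ 0.5831 -0.3004  0.117 ] z 0.093 0.133
side cap 190 [ 0.4341 -0.3442  0.0642] z 0.042 0.077
holder 77 ((0.43647000193595886, -0.3448537588119507), (0.06277038902044296, 0.052401572465896606), 0.7698909640312195)
```

View pics/c4.png

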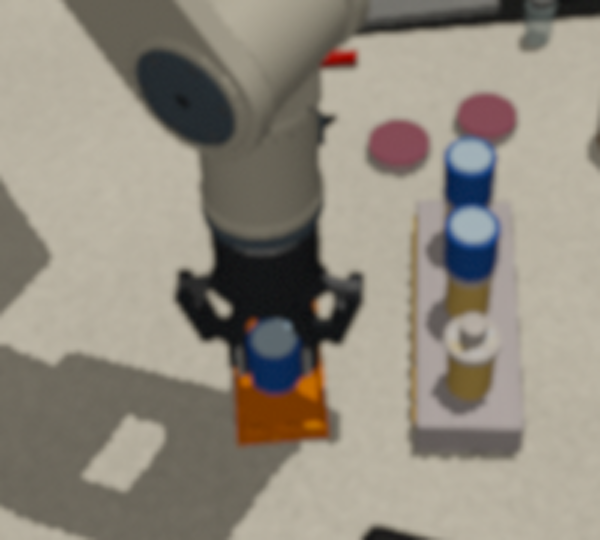

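Request:
{"op": "drive_tool", "data": {
  "series": [
    [-1, 0.01, 0, -0.15, 0],
    [-1, 0, 0, -0.1, 0],
    [-1, 0, 0, -0.04, 0],
    [-1, 0, 0, 0, 0],
    [0.6, 0, 0, 0, 0],
    [0.6, 0, 0, 0, 0],
    [0.6, 0, 0, 0, 0],
    [0.6, 0, 0, 0, 0]
  ]
}}

```text
clock: 7.0
tool_pos: [0.4367, -0.33, -0.003]
tcp_rot: [2.362, 2.067, 0.001]
contact_force: [5.9, -0.5, -5.5]
finger_gap: 0.0481
grasp_force: 28.3
```

Request:
{"op": "drive_tool", "data": {
  "series": [
    [1, 0, 0, 0.1, 0],
    [1, 0, 0, 0.3, 0],
    [1, 0, 0, 0.3, 0],
    [1, 0, 0, 0.3, 0],
    [1, 0, 0, 0.3, 0],
    [1, 0.3, 0.09, 0, 0],
    [1, 0.3, 0.09, 0, 0],
    [1, 0.3, 0.09, 0, 0]
  ]
}}

```text
clock: 7.67
tool_pos: [0.5264, -0.3024, 0.1284]
tcp_rot: [2.365, 2.065, 0.001]
contact_force: [0.6, -0.9, -0.8]
finger_gap: 0.0854
grasp_force: 0.0
```

Request:
{"op": "drive_tool", "data": {
  "series": [
    [1, 0.3, 0.09, 0, 0],
    [1, 0.32, 0.09, 0, 0],
    [1, 0, 0, 0, 0],
    [1, 0, 0, 0, 0],
    [1, 0, 0, 0, 0]
  ]
}}

```text
clock: 8.08
tool_pos: [0.5864, -0.2841, 0.1265]
tcp_rot: [-2.364, -2.068, 0.001]
contact_force: [-0.2, 0.3, -0.4]
finger_gap: 0.0855
grasp_force: 0.0
```

```bash
python3 - <<'E'
from f import *
s=ctrl.get_state();print(s['tool_pos'],s['finger_gap'],s['grasp_force'],s['contact_force'])
capscan()
E
```

```text
[ 0.58641051 -0.28411279  0.12646329] 0.08552748670858831 0.0 [-0.17713272  0.32912896 -0.43022494]
side cap 183 [ 0.5912 -0.2376  0.123 ] z 0.086 0.134
side cap 194 [ 0.5829 -0.3005  0.1174] z 0.094 0.133
side cap 144 [ 0.4347 -0.3585  0.0534] z 0.012 0.049
```

```bash
python3 - <<'E'
from f import *
for n in("side","top"):
    r,d,c=shot(n);P=pts(d,c);X,Y,Z=P[...,0],P[...,1],P[...,2]
    k=(abs(X-.436)<.05)&(Y<-.28)&(Y>-.4)&(Z>.035)&(Z<.06)
    q=P[k];print(n,k.sum(),np.round(cv2.minEnclosingCircle(q[:,:2].astype(np.float32))[0],4) if k.sum() else '',q.mean(0).round(4),q[:,2].max())
    if n=="side":save("pics/c5.png",cv2.resize(r[250:400,220:420],(600,450),interpolation=2))
E
```

```text
side 265 [ 0.4358 -0.327 ] [ 0.4361 -0.332   0.0456] 0.05119094285549142<stdin>:5: RuntimeWarning: Mean of empty slice.
  ret = um.true_divide(
Traceback (most recent call last):
ValueError: zero-size array to reduction operation maximum which has no identity
```

View pics/c5.png

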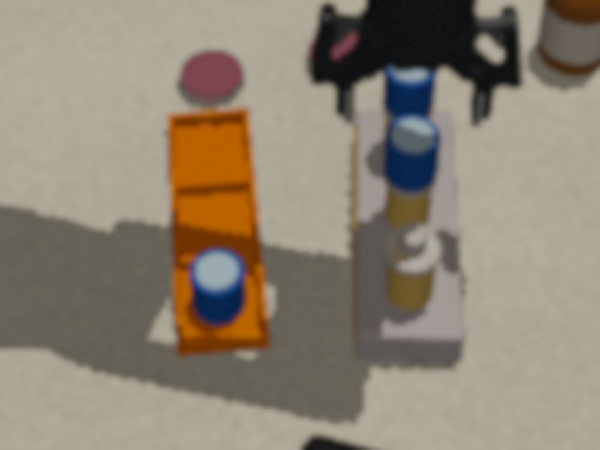

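Request:
{"op": "drive_tool", "data": {
  "series": [
    [1, 0.015, 0, -0.25, 0],
    [1, 0, 0, -0.2, 0],
    [1, 0, 0, 0, 0],
    [-1, 0, 0, 0, 0],
    [-1, 0, 0, 0, 0],
    [-1, 0, 0, 0, 0],
    [-1, 0, 0, 0, 0],
    [-1, 0, 0, 0, 0]
  ]
}}

```text
clock: 8.9
tool_pos: [0.5893, -0.2848, 0.083]
tcp_rot: [2.364, 2.066, 0.001]
contact_force: [-2.1, -0.5, 6.8]
finger_gap: 0.0417
grasp_force: 30.3
```

Request:
{"op": "drive_tool", "data": {
  "series": [
    [-1, 0, 0, 0, 0],
    [-1, 0, 0, 0.14, 0],
    [-1, 0, 0, 0.2, 0],
    [-1, 0, 0, 0.2, 0],
    [-1, 0, 0, 0, 0]
  ]
}}

```text
clock: 9.32
tool_pos: [0.5912, -0.2855, 0.1408]
tcp_rot: [2.36, 2.064, 0.004]
contact_force: [1.4, 0.5, 0.9]
finger_gap: 0.0418
grasp_force: 30.7
```

Request:
{"op": "drive_tool", "data": {
  "series": [
    [-1, -0.304, 0.057, 0, 0],
    [-1, -0.304, 0.057, 0, 0],
    [-1, -0.304, 0.057, 0, 0],
    [-1, -0.304, 0.057, 0, 0],
    [-1, -0.304, 0.057, 0, 0],
    [-1, 0, 0, -0.35, 0],
    [-1, 0, 0, -0.35, 0],
    [-1, 0, 0, -0.35, 0]
  ]
}}

```text
clock: 9.98
tool_pos: [0.4373, -0.2564, 0.0309]
tcp_rot: [2.363, 2.065, 0.002]
contact_force: [0.1, -0.6, 0.2]
finger_gap: 0.0416
grasp_force: 30.8
```

Request:
{"op": "drive_tool", "data": {
  "series": [
    [-1, 0, 0, -0.1, 0],
    [-1, 0, 0, 0, 0],
    [-1, 0, 0, 0, 0]
  ]
}}

```text
clock: 10.23
tool_pos: [0.437, -0.2559, 0.021]
tcp_rot: [-2.365, -2.068, 0.0]
contact_force: [0.6, -0.3, 0.0]
finger_gap: 0.0415
grasp_force: 30.8
```

Request:
{"op": "drive_tool", "data": {
  "series": [
    [-1, 0, 0, -0.15, 0],
    [-1, 0, 0, -0.08, 0],
    [-1, 0, 0, 0, 0],
    [0.6, 0, 0, 0, 0],
    [0.6, 0, 0, 0, 0],
    [0.6, 0, 0, 0, 0],
    [0.6, 0, 0, 0, 0],
    [0.6, 0, 0, 0, 0]
  ]
}}

```text
clock: 10.9
tool_pos: [0.4377, -0.2563, -0.0021]
tcp_rot: [2.363, 2.067, 0.001]
contact_force: [4.7, -1.8, -11.0]
finger_gap: 0.0489
grasp_force: 27.9
```

Request:
{"op": "drive_tool", "data": {
  "series": [
    [1, 0, 0, 0, 0],
    [1, 0, 0, 0.1, 0],
    [1, 0, 0, 0.3, 0],
    [1, 0, 0, 0.3, 0],
    [1, 0, 0, 0.3, 0],
    [1, 0, 0, 0.3, 0],
    [1, 0.32, 0.083, 0, 0],
    [1, 0.32, 0.083, 0, 0]
  ]
}}

```text
clock: 11.57
tool_pos: [0.5015, -0.2399, 0.1313]
tcp_rot: [2.365, 2.062, 0.002]
contact_force: [0.2, -0.0, 0.4]
finger_gap: 0.0853
grasp_force: 0.0
```

Request:
{"op": "drive_tool", "data": {
  "series": [
    [1, 0.32, 0.083, 0, 0],
    [1, 0.32, 0.083, 0, 0],
    [1, 0.32, 0.083, 0, 0],
    [1, 0, 0, 0, 0],
    [1, 0, 0, 0, 0],
    [1, 0, 0, 0, 0]
  ]
}}

```text
clock: 12.07
tool_pos: [0.5956, -0.2141, 0.1277]
tcp_rot: [-2.364, -2.068, 0.001]
contact_force: [0.2, -0.6, -0.2]
finger_gap: 0.0852
grasp_force: 0.0
```

Request:
{"op": "drive_tool", "data": {
  "series": [
    [1, 0.015, 0, -0.25, 0],
    [1, 0, 0, -0.21, 0],
    [1, 0, 0, 0, 0],
    [-1, 0, 0, 0, 0],
    [-1, 0, 0, 0, 0],
    [-1, 0, 0, 0, 0],
    [-1, 0, 0, 0, 0],
    [-1, 0, 0, 0, 0]
  ]
}}

```text
clock: 12.73
tool_pos: [0.5988, -0.2148, 0.083]
tcp_rot: [2.364, 2.066, 0.001]
contact_force: [-1.8, -0.3, 7.6]
finger_gap: 0.0409
grasp_force: 29.8
```

Request:
{"op": "drive_tool", "data": {
  "series": [
    [-1, 0, 0, 0, 0],
    [-1, 0, 0, 0.14, 0],
    [-1, 0, 0, 0.2, 0],
    [-1, 0, 0, 0.2, 0],
    [-1, 0, 0, 0, 0]
  ]
}}

```text
clock: 13.15
tool_pos: [0.6006, -0.2152, 0.1399]
tcp_rot: [2.361, 2.064, 0.005]
contact_force: [1.5, -0.6, 0.9]
finger_gap: 0.0409
grasp_force: 30.4
```

Request:
{"op": "drive_tool", "data": {
  "series": [
    [-1, -0.322, 0.064, 0, 0],
    [-1, -0.322, 0.064, 0, 0],
    [-1, -0.322, 0.064, 0, 0],
    [-1, -0.322, 0.064, 0, 0],
    [-1, -0.322, 0.064, 0, 0],
    [-1, 0, 0, -0.35, 0],
    [-1, 0, 0, -0.35, 0],
    [-1, 0, 0, -0.35, 0]
  ]
}}

```text
clock: 13.82
tool_pos: [0.4377, -0.1827, 0.0306]
tcp_rot: [2.363, 2.065, 0.003]
contact_force: [1.4, -0.4, 0.1]
finger_gap: 0.0411
grasp_force: 30.5
```

Request:
{"op": "drive_tool", "data": {
  "series": [
    [-1, 0, 0, -0.1, 0],
    [-1, 0, 0, 0, 0],
    [-1, 0, 0, 0, 0]
  ]
}}

```text
clock: 14.07
tool_pos: [0.4373, -0.1823, 0.0207]
tcp_rot: [-2.365, -2.067, 0.001]
contact_force: [0.5, -0.6, 0.8]
finger_gap: 0.0409
grasp_force: 30.6
```

Request:
{"op": "drive_tool", "data": {
  "series": [
    [-1, 0, 0, -0.15, 0],
    [-1, 0, 0, -0.08, 0],
    [-1, 0, 0, 0, 0],
    [0.6, 0, 0, 0, 0],
    [0.6, 0, 0, 0, 0],
    [0.6, 0, 0, 0, 0],
    [0.6, 0, 0, 0, 0],
    [0.6, 0, 0, 0, 0]
  ]
}}

```text
clock: 14.73
tool_pos: [0.4386, -0.1827, -0.0021]
tcp_rot: [2.363, 2.067, 0.002]
contact_force: [6.8, 0.2, -15.8]
finger_gap: 0.0488
grasp_force: 26.4
```

Request:
{"op": "drive_tool", "data": {
  "series": [
    [1, 0, 0, 0, 0],
    [1, 0, 0, 0.1, 0],
    [1, 0, 0, 0.3, 0],
    [1, 0, 0, 0.3, 0],
    [1, 0, 0, 0.3, 0],
    [1, 0, -0.2, 0, 0],
    [1, 0, 0, 0, 0],
    [1, 0, 0, 0, 0]
  ]
}}

```text
clock: 15.4
tool_pos: [0.4375, -0.2029, 0.0988]
tcp_rot: [2.365, 2.065, 0.001]
contact_force: [0.0, 0.6, -0.1]
finger_gap: 0.0852
grasp_force: 0.0
```

```bash
cat >> f.py <<'E'
def dcirc(n):
    r,d,c=shot(n);P=pts(d,c);m=masks(r)["dish"]
    for mm,s,ce in comps(cv2.dilate(m.astype(np.uint8),np.ones((3,3)))>0,60):
        q=P[mm&m]
        if len(q)<60 or q[:,2].max()>.12 or min(s[2],s[3])<9: continue
        zt=np.percentile(q[:,2],85); k=mm&m&(abs(P[...,2]-zt)<.004)
        u=np.argwhere(k)[:,::-1].astype(np.float32)
        W=np.array([ray(c,a,b,zt)[:2] for a,b in u])
        cc,rad=cv2.minEnclosingCircle((W*1000).astype(np.float32))
        print(n,'dish z',zt.round(4),'circ',np.round(cc,1),round(rad,1),'mean',(W.mean(0)*1000).round(1),len(u))
    return r
E
python3 - <<'E'
from f import *
s=ctrl.get_state();print(s['tool_pos'])
r=dcirc("side");t=dcirc("top")
save("pics/c6.png",np.hstack([cv2.resize(r[180:380,200:440],(480,400),interpolation=2),cv2.resize(t[180:300,240:330],(300,400),interpolation=2)]))
E
```

```text
[ 0.43749392 -0.2028669   0.09882696]
side dish z 0.0168 circ [ 444.1 -101.2] 29.1 mean [ 444.1 -100.8] 228
top dish z 0.0185 circ [641.8 -54.9] 26.9 mean [640.9 -55.7] 111
top dish z 0.0194 circ [557.4 -80.1] 27.2 mean [558.9 -80.2] 92
top dish z 0.0187 circ [444.  -92.8] 26.4 mean [443.9 -93.2] 104
top dish z 0.0192 circ [424.6 215.8] 27.2 mean [424.5 215.9] 123
```

View pics/c6.png

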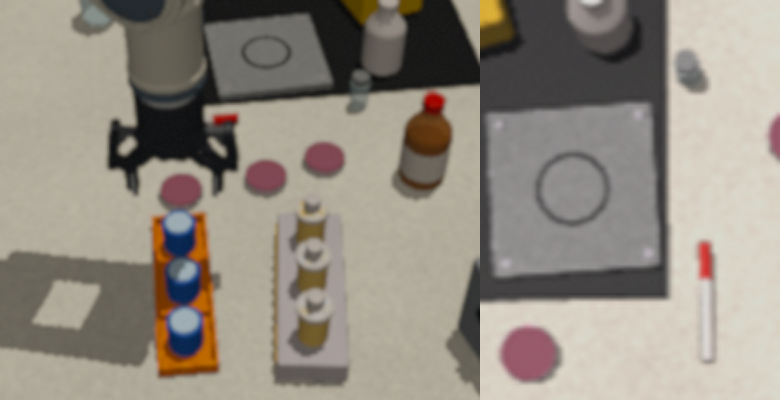

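All three caps are upright in their pockets. Next the dishes, starting with the one beside the holder at (0.444,-0.096).

Request:
{"op": "drive_tool", "data": {
  "series": [
    [1, 0.02, 0.357, 0, 0.064],
    [1, 0.02, 0.357, 0, 0.064],
    [1, 0.025, 0.357, 0, 0],
    [1, 0, 0, -0.35, 0],
    [1, 0, 0, -0.35, 0],
    [1, 0, 0, -0.2, 0],
    [1, 0, 0, 0, 0],
    [1, 0, 0, 0, 0]
  ]
}}

```text
clock: 16.17
tool_pos: [0.4421, -0.0945, 0.0065]
tcp_rot: [-2.218, -2.219, 0.003]
contact_force: [0.0, 0.5, 0.4]
finger_gap: 0.0851
grasp_force: 0.0
```

```bash
python3 - <<'E'
from f import *
s=ctrl.get_state();print(s['tool_pos'],s['tcp_rot'])
x,y,z=s['tool_pos']
r,d,c=shot("side");P=pts(d,c);X,Y,Z=P[...,0],P[...,1],P[...,2]
for sg in(-1,1):
    k=(abs(sg*(X-x)-.05)<.012)&(abs(Y-y)<.03)&(Z>.008)&(Z<.1)&(r.max(2)<70)
    if k.sum(): print(sg,k.sum(),np.percentile(P[k],[2,50,98],axis=0).round(4).tolist())
E
```

```text
[ 0.44212264 -0.09450024  0.00647879] [-2.21846981 -2.21944113  0.00347937]
-1 80 [[0.3818, -0.1096, 0.0532], [0.3924, -0.1023, 0.0858], [0.4024, -0.0844, 0.098]]
1 76 [[0.4826, -0.1112, 0.0544], [0.4914, -0.1047, 0.086], [0.5035, -0.0875, 0.0985]]
```

Request:
{"op": "drive_tool", "data": {
  "series": [
    [1, 0.018, 0, -0.15, 0],
    [1, 0, 0, -0.1, 0],
    [1, 0, 0, -0.035, 0],
    [1, 0, 0, 0, 0],
    [1, 0, 0, 0, 0]
  ]
}}

```text
clock: 16.63
tool_pos: [0.4455, -0.0953, -0.0207]
tcp_rot: [2.222, 2.221, 0.0]
contact_force: [-0.8, -0.7, -0.1]
finger_gap: 0.0851
grasp_force: 0.0
```

```bash
python3 - <<'E'
from f import *
s=ctrl.get_state();print(s['tool_pos'],s['contact_force'])
x,y,z=s['tool_pos']
r,d,c=shot("side");P=pts(d,c);X,Y,Z=P[...,0],P[...,1],P[...,2]
for lo in np.arange(.0,.05,.005):
  for sg in(-1,1):
    k=(abs(sg*(X-x)-.05)<.014)&(abs(Y-y)<.03)&(Z>lo)&(Z<lo+.005)
    if k.sum(): print(round(lo,3),sg,k.sum(),P[k].mean(0).round(4),np.median(r[k],0))
save("pics/c7.png",cv2.resize(r[230:300,240:340],(700,490),interpolation=2))
E
```

```text
[ 0.44551547 -0.09530951 -0.02068507] [-0.7996354  -0.67860014 -0.14247419]
0.0 -1 41 [ 0.3945 -0.0996  0.001 ] [106. 102.  90.]
0.0 1 42 [ 0.4953 -0.1     0.001 ] [133.  127.5 114. ]
0.005 1 2 [ 0.49   -0.1046  0.0096] [88. 85. 77.]
0.01 -1 2 [ 0.4001 -0.1073  0.0119] [93.  89.5 80.5]
0.01 1 3 [ 0.4921 -0.1061  0.0137] [106. 103.  92.]
0.015 -1 6 [ 0.3971 -0.1054  0.0173] [78.5 75.5 68.5]
0.015 1 5 [ 0.4967 -0.1047  0.0167] [125. 120. 107.]
0.02 -1 8 [ 0.3967 -0.1054  0.0225] [66.5 66.  62.5]
0.02 1 10 [ 0.4946 -0.1057  0.0228] [83.5 81.5 76. ]
0.025 -1 8 [ 0.3971 -0.1032  0.0272] [70.5 69.5 66.5]
0.025 1 7 [ 0.4958 -0.1043  0.027 ] [100.  96.  86.]
0.03 -1 9 [ 0.3964 -0.1031  0.0323] [85. 82. 76.]
0.03 1 5 [ 0.4928 -0.1048  0.0329] [100.  96.  86.]
0.035 -1 7 [ 0.3977 -0.1057  0.037 ] [96. 93. 83.]
0.035 1 7 [ 0.4947 -0.1062  0.0374] [59. 59. 58.]
0.04 -1 5 [ 0.3989 -0.1072  0.0429] [71. 69. 67.]
0.04 1 5 [ 0.4918 -0.1071  0.0431] [67. 66. 63.]
0.045 -1 4 [ 0.3943 -0.107   0.0479] [52.5 52.  50. ]
0.045 1 9 [ 0.4968 -0.1065  0.0482] [89. 86. 79.]
```

View pics/c7.png

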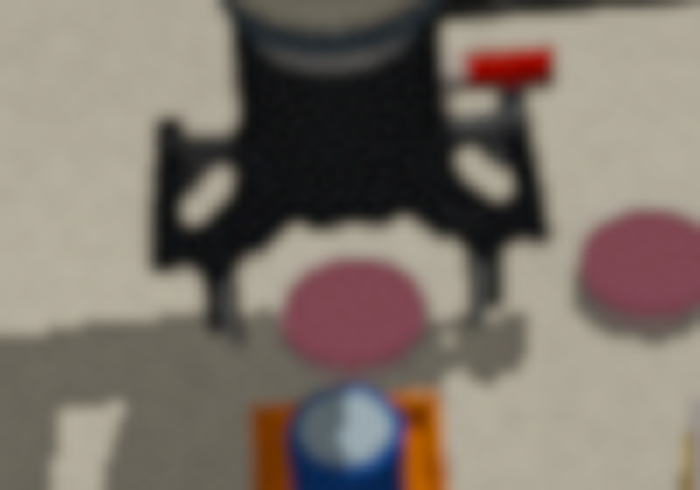

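Request:
{"op": "drive_tool", "data": {
  "series": [
    [-1, 0, 0, 0, 0],
    [-1, 0, 0, 0, 0],
    [-1, 0, 0, 0, 0],
    [-1, 0, 0, 0, 0],
    [-1, 0, 0, 0, 0],
    [-1, 0, 0, 0.1, 0],
    [-1, 0, 0, 0.3, 0],
    [-1, 0, 0, 0.3, 0]
  ],
  "force": 30
}}

```text
clock: 17.35
tool_pos: [0.4442, -0.0949, 0.0493]
tcp_rot: [-2.22, -2.22, 0.002]
contact_force: [1.3, 0.3, -0.2]
finger_gap: 0.0585
grasp_force: 32.7
```

Request:
{"op": "drive_tool", "data": {
  "series": [
    [-1, 0, 0, 0.3, 0],
    [-1, 0, 0, 0, 0],
    [-1, 0, 0, 0, 0]
  ]
}}

```text
clock: 17.6
tool_pos: [0.4469, -0.0955, 0.0808]
tcp_rot: [2.219, 2.219, 0.004]
contact_force: [-0.9, 0.2, -0.9]
finger_gap: 0.0588
grasp_force: 32.8
```

```bash
python3 - <<'E'
from f import *
s=ctrl.get_state();print(s['tool_pos'],s['finger_gap'])
r=dcirc("side");t=dcirc("top")
E
```

```text
[ 0.4469259  -0.09551519  0.08079297] 0.05883601593849004
side dish z 0.0457 circ [ 456.1 -264.8] 74.5 mean [ 455.7 -285. ] 11
```

Request:
{"op": "drive_tool", "data": {
  "series": [
    [-1, 0.182, 0.334, 0, 0],
    [-1, 0.182, 0.334, 0, 0],
    [-1, 0.182, 0.334, 0, 0],
    [-1, 0.182, 0.334, 0, 0],
    [-1, 0.182, 0.334, 0, 0],
    [-1, 0.182, 0.334, 0, 0],
    [-1, 0.182, 0.334, 0, 0],
    [-1, 0.182, 0.334, 0, 0]
  ]
}}

```text
clock: 18.37
tool_pos: [0.5904, 0.1736, 0.0768]
tcp_rot: [-2.22, -2.221, 0.005]
contact_force: [0.7, 0.0, -0.1]
finger_gap: 0.0586
grasp_force: 32.8
```

Request:
{"op": "drive_tool", "data": {
  "series": [
    [-1, 0, 0, -0.2, 0],
    [-1, 0, 0, -0.3, 0],
    [-1, 0, 0, -0.2, 0],
    [-1, 0, 0, 0, 0],
    [-1, 0, 0, 0, 0]
  ]
}}

```text
clock: 18.78
tool_pos: [0.5891, 0.1715, 0.0066]
tcp_rot: [-2.22, -2.22, 0.007]
contact_force: [0.0, -0.2, -0.1]
finger_gap: 0.0589
grasp_force: 32.8
```

```bash
python3 - <<'E'
from f import *
s=ctrl.get_state();print(s['tool_pos'],s['finger_gap'])
r=dcirc("side");t=dcirc("top")
E
```

```text
[0.58908161 0.17147013 0.00662559] 0.05885599492337912
side dish z 0.0432 circ [588.  166.3] 28.6 mean [587.8 165.7] 152
side dish z 0.0169 circ [426.3 207.6] 29.1 mean [425.4 208.2] 131
side dish z 0.0166 circ [644.3 -63.3] 29.7 mean [642.9 -62.7] 216
top dish z 0.0185 circ [641.7 -55.3] 27.2 mean [641.6 -54.3] 107
```

Request:
{"op": "drive_tool", "data": {
  "series": [
    [-1, 0.036, 0.01, 0, 0],
    [-1, 0, 0, -0.08, 0],
    [-1, 0, 0, -0.045, 0],
    [-1, 0, 0, 0, 0],
    [-1, 0, 0, 0, 0]
  ]
}}

```text
clock: 19.3
tool_pos: [0.5943, 0.1728, -0.0039]
tcp_rot: [-2.221, -2.221, 0.001]
contact_force: [-0.0, 0.0, 0.3]
finger_gap: 0.0587
grasp_force: 32.8
```

Request:
{"op": "drive_tool", "data": {
  "series": [
    [1, 0, 0, 0, 0],
    [1, 0, 0, 0, 0],
    [1, 0, 0, 0, 0],
    [1, 0, 0, 0, 0],
    [1, 0, 0, 0, 0],
    [1, 0, 0, 0, 0],
    [1, 0, 0, 0, 0],
    [1, 0, 0, 0, 0.1]
  ]
}}

```text
clock: 19.97
tool_pos: [0.5947, 0.173, -0.0036]
tcp_rot: [-2.104, -2.333, -0.0]
contact_force: [0.2, -0.2, 0.5]
finger_gap: 0.0855
grasp_force: 0.0
```

Request:
{"op": "drive_tool", "data": {
  "series": [
    [1, 0, 0, 0, 0.1],
    [1, 0, 0, 0, 0.115],
    [1, 0, 0, 0, 0.115],
    [1, 0, 0, 0, 0.115],
    [1, 0, 0, 0, 0.115],
    [1, 0, 0, 0, 0.115],
    [1, 0, 0, 0, 0.115],
    [1, 0, 0, 0, 0.115]
  ]
}}

```text
clock: 20.63
tool_pos: [0.5947, 0.173, -0.0036]
tcp_rot: [-0.796, -3.039, -0.0]
contact_force: [0.2, 0.5, -0.2]
finger_gap: 0.0853
grasp_force: 0.0
```

Request:
{"op": "drive_tool", "data": {
  "series": [
    [1, 0, 0, 0, 0.115],
    [1, 0, 0, 0, 0.115],
    [1, 0, 0, 0, 0.115],
    [1, 0, 0, 0, 0.115],
    [1, 0, 0, 0, 0.035],
    [1, 0, 0, 0, 0],
    [1, 0, 0, 0, 0]
  ]
}}

```text
clock: 21.22
tool_pos: [0.5946, 0.173, -0.0036]
tcp_rot: [-0.003, -3.142, 0.0]
contact_force: [0.6, 0.6, -0.2]
finger_gap: 0.0852
grasp_force: 0.0
```

Request:
{"op": "drive_tool", "data": {
  "series": [
    [-1, 0, 0, 0, 0],
    [-1, 0, 0, 0, 0],
    [-1, 0, 0, 0, 0],
    [-1, 0, 0, 0, 0],
    [-1, 0, 0, 0, 0],
    [-1, 0, 0, 0, 0]
  ]
}}

```text
clock: 21.72
tool_pos: [0.5947, 0.173, -0.0033]
tcp_rot: [0.0, 3.141, 0.0]
contact_force: [-0.8, -0.5, 6.2]
finger_gap: 0.0586
grasp_force: 32.0
```

Request:
{"op": "drive_tool", "data": {
  "series": [
    [1, 0, 0, 0, 0],
    [1, 0, 0, 0, 0],
    [1, 0, 0, 0, 0],
    [1, 0, 0, 0, 0],
    [1, 0, 0, 0, 0],
    [1, 0, 0, 0.3, 0],
    [1, 0, 0, 0.35, 0],
    [1, 0, 0, 0.35, 0]
  ]
}}

```text
clock: 22.38
tool_pos: [0.5938, 0.1728, 0.0966]
tcp_rot: [0.0, -3.139, 0.001]
contact_force: [0.6, -0.4, 0.0]
finger_gap: 0.0855
grasp_force: 0.0
```

Request:
{"op": "drive_tool", "data": {
  "series": [
    [1, -0.3, -0.2, 0.2, 0],
    [1, -0.3, -0.2, 0.1, 0],
    [1, -0.3, -0.2, 0, 0],
    [1, -0.3, -0.2, 0, 0],
    [1, 0, 0, 0, 0],
    [1, 0, 0, 0, 0]
  ]
}}

```text
clock: 22.88
tool_pos: [0.4733, 0.0922, 0.1266]
tcp_rot: [-0.002, -3.141, 0.0]
contact_force: [1.2, -0.7, 0.8]
finger_gap: 0.0853
grasp_force: 0.0
```

```bash
python3 - <<'E'
from f import *
s=ctrl.get_state();print(s['tool_pos'],s['finger_gap'],s['joint_pos'].round(2))
r=dcirc("side");t=dcirc("top")
save("pics/c8.png",np.hstack([cv2.resize(r[180:280,260:400],(420,300),interpolation=2),cv2.resize(t[200:280,220:320],(375,300),interpolation=2)]))
E
```

```text
[0.47332294 0.09223054 0.12662863] 0.08527249255575854 [ 0.19  0.25  2.02  0.    0.88 -1.38]
top dish z 0.0182 circ [641.8 -55.3] 26.9 mean [642.2 -55.3] 103
```

View pics/c8.png

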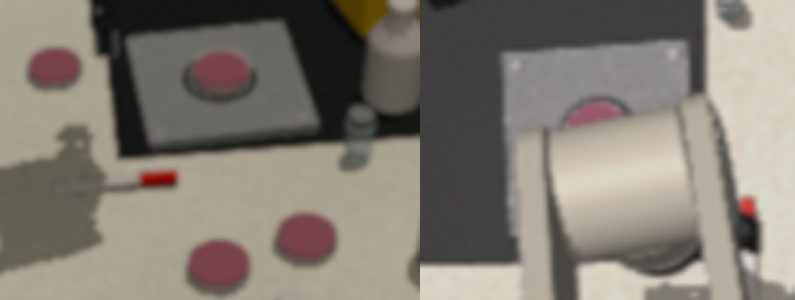

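```bash
sed -i "s/len(q)<60 or q\[:,2\].max()>.12 or min(s\[2\],s\[3\])<9/len(q)<60 or np.percentile(q[:,2],85)>.12 or min(s[2],s[3])<9/" f.py; python3 - <<'E'
from f import *
dcirc("side");dcirc("top")
E
```

```text
side dish z 0.0166 circ [425.5 208.3] 28.6 mean [425.7 207.9] 143
side dish z 0.0306 circ [594.6 165.8] 29.6 mean [593.2 165.6] 148
side dish z 0.0171 circ [642.8 -62.1] 27.9 mean [642.1 -62. ] 196
side dish z 0.017 circ [559.1 -87.5] 28.2 mean [559.2 -87. ] 221
top dish z 0.0183 circ [641.9 -56.3] 27.3 mean [641.1 -55.5] 112
top dish z 0.0189 circ [558.1 -80.4] 27.3 mean [557.9 -80.1] 93
```

Request:
{"op": "drive_tool", "data": {
  "series": [
    [1, -0.12, 0.309, 0, 0],
    [1, -0.12, 0.309, 0, 0],
    [1, -0.12, 0.309, 0, 0],
    [1, -0.12, 0.309, 0, 0],
    [1, 0, 0, -0.35, 0],
    [1, 0, 0, -0.35, 0],
    [1, 0, 0, -0.3, 0],
    [1, 0, 0, -0.1, 0]
  ]
}}

```text
clock: 23.75
tool_pos: [0.4249, 0.2165, 0.0128]
tcp_rot: [0.002, -3.137, 0.003]
contact_force: [-0.4, -0.6, 0.4]
finger_gap: 0.0854
grasp_force: 0.0
```

Request:
{"op": "drive_tool", "data": {
  "series": [
    [1, 0, 0, 0, 0],
    [1, 0, 0, 0, 0]
  ]
}}

```text
clock: 23.92
tool_pos: [0.4271, 0.2169, 0.0165]
tcp_rot: [0.0, -3.141, 0.001]
contact_force: [0.7, -0.0, 0.4]
finger_gap: 0.0852
grasp_force: 0.0
```

```bash
python3 - <<'E'
from f import *
s=ctrl.get_state();print(s['tool_pos'])
dcirc("side");dcirc("top")
E
```

```text
[0.42706565 0.21686241 0.01647206]
side dish z 0.0178 circ [423.3 208.7] 28.7 mean [423.1 204.7] 74
side dish z 0.0306 circ [593.6 164.7] 30.4 mean [593.3 164.8] 164
side dish z 0.0173 circ [643.5 -62.8] 28.2 mean [642.6 -62.8] 191
side dish z 0.0171 circ [558.5 -87.3] 28.4 mean [558.9 -87.3] 221
top dish z 0.0191 circ [642.3 -55. ] 27.2 mean [642.4 -54.8] 92
top dish z 0.0329 circ [593.1 171.3] 29.1 mean [594.1 172.1] 121
top dish z 0.0189 circ [557.5 -80.2] 27.2 mean [559.1 -81.4] 97
```

Request:
{"op": "drive_tool", "data": {
  "series": [
    [1, -0.02, -0.01, -0.2, 0],
    [1, 0, 0, -0.15, 0],
    [1, 0, 0, -0.035, 0],
    [-1, 0, 0, 0, 0],
    [-1, 0, 0, 0, 0],
    [-1, 0, 0, 0, 0],
    [-1, 0, 0, 0, 0],
    [-1, 0, 0, 0, 0]
  ]
}}

```text
clock: 24.68
tool_pos: [0.4257, 0.216, -0.0202]
tcp_rot: [-0.0, 3.14, 0.001]
contact_force: [-2.4, -1.7, 11.7]
finger_gap: 0.0588
grasp_force: 33.9
```

Request:
{"op": "drive_tool", "data": {
  "series": [
    [1, 0, 0, 0, 0],
    [1, 0, 0, 0, 0],
    [1, 0, 0, 0, 0],
    [1, 0, 0, 0, 0],
    [1, 0, 0, 0, 0],
    [1, 0, 0, 0, -0.115],
    [1, 0, 0, 0, -0.115],
    [1, 0, 0, 0, -0.115]
  ]
}}

```text
clock: 25.35
tool_pos: [0.4246, 0.2156, -0.0222]
tcp_rot: [-0.574, -3.089, 0.0]
contact_force: [0.1, 0.1, 0.3]
finger_gap: 0.085
grasp_force: 0.0
```

Request:
{"op": "drive_tool", "data": {
  "series": [
    [1, 0, 0, 0, -0.115],
    [1, 0, 0, 0, -0.115],
    [1, 0, 0, 0, -0.115],
    [1, 0, 0, 0, -0.115],
    [1, 0, 0, 0, -0.115],
    [1, 0, 0, 0, -0.115],
    [1, 0, 0, 0, -0.115],
    [1, 0, 0, 0, -0.115]
  ]
}}

```text
clock: 26.02
tool_pos: [0.4246, 0.2156, -0.0222]
tcp_rot: [-1.939, -2.471, 0.0]
contact_force: [-1.1, 0.3, -0.3]
finger_gap: 0.0854
grasp_force: 0.0
```

Request:
{"op": "drive_tool", "data": {
  "series": [
    [1, 0, 0, 0, -0.115],
    [1, 0, 0, 0, -0.115],
    [1, 0, 0, 0, 0],
    [-1, 0, 0, 0, 0],
    [-1, 0, 0, 0, 0],
    [-1, 0, 0, 0, 0],
    [-1, 0, 0, 0, 0],
    [-1, 0, 0, 0, 0]
  ]
}}

```text
clock: 26.68
tool_pos: [0.4269, 0.2167, -0.0202]
tcp_rot: [2.211, 2.23, 0.006]
contact_force: [0.5, -1.3, 24.9]
finger_gap: 0.0588
grasp_force: 41.0
```

Request:
{"op": "drive_tool", "data": {
  "series": [
    [-1, 0, 0, 0, 0],
    [-1, 0, 0, 0.1, 0],
    [-1, 0, 0, 0.3, 0],
    [-1, 0, 0, 0.3, 0],
    [-1, 0, 0, 0.3, 0],
    [-1, 0, 0, 0, 0],
    [-1, 0, 0, 0, 0]
  ]
}}

```text
clock: 27.27
tool_pos: [0.4258, 0.2162, 0.0794]
tcp_rot: [2.212, 2.229, 0.005]
contact_force: [0.2, 0.3, -0.7]
finger_gap: 0.059
grasp_force: 33.5
```

Request:
{"op": "drive_tool", "data": {
  "series": [
    [-1, 0.336, -0.086, 0, 0],
    [-1, 0.336, -0.086, 0, 0],
    [-1, 0.336, -0.086, 0, 0],
    [-1, 0.336, -0.086, 0, 0],
    [-1, 0.336, -0.086, 0, 0],
    [-1, 0, 0, -0.3, 0],
    [-1, 0, 0, -0.2, 0],
    [-1, 0, 0, 0, 0]
  ]
}}

```text
clock: 27.93
tool_pos: [0.5889, 0.171, 0.0221]
tcp_rot: [-2.212, -2.225, 0.012]
contact_force: [-2.2, -0.1, 0.0]
finger_gap: 0.0588
grasp_force: 33.6
```

Request:
{"op": "drive_tool", "data": {
  "series": [
    [-1, 0, 0, 0, 0],
    [-1, 0, 0, 0, 0]
  ]
}}

```text
clock: 28.1
tool_pos: [0.5922, 0.1727, 0.0278]
tcp_rot: [-2.214, -2.228, 0.001]
contact_force: [-1.0, -0.4, 0.7]
finger_gap: 0.0589
grasp_force: 33.6
```

```bash
python3 - <<'E'
from f import *
s=ctrl.get_state();print(s['tool_pos'])
dcirc("side")
E
```

```text
[0.59224203 0.17265991 0.02776059]
side dish z 0.0638 circ [592.8 166.8] 31.0 mean [592.  166.3] 180
side dish z 0.0168 circ [642.3 -62.3] 28.6 mean [642.6 -62.4] 207
side dish z 0.0168 circ [558.7 -87.6] 28.3 mean [559.7 -87.6] 223
```

Request:
{"op": "drive_tool", "data": {
  "series": [
    [-1, 0.018, 0.003, -0.08, 0],
    [-1, 0, 0, -0.05, 0],
    [-1, 0, 0, -0.04, 0],
    [-1, 0, 0, 0, 0],
    [-1, 0, 0, 0, 0],
    [-1, 0, 0, 0, 0]
  ]
}}

```text
clock: 28.65
tool_pos: [0.5945, 0.1729, 0.011]
tcp_rot: [2.215, 2.227, 0.0]
contact_force: [0.1, -0.1, -0.4]
finger_gap: 0.0582
grasp_force: 33.6
```

Request:
{"op": "drive_tool", "data": {
  "series": [
    [-1, 0, 0, 0, 0]
  ]
}}

```text
clock: 28.73
tool_pos: [0.5946, 0.1729, 0.0111]
tcp_rot: [2.215, 2.227, 0.0]
contact_force: [-0.5, 0.0, 0.3]
finger_gap: 0.0587
grasp_force: 33.6
```

Request:
{"op": "drive_tool", "data": {
  "series": [
    [-1, 0, 0, -0.01, 0],
    [-1, 0, 0, 0, 0],
    [1, 0, 0, 0, 0],
    [1, 0, 0, 0, 0],
    [1, 0, 0, 0, 0],
    [1, 0, 0, 0, 0],
    [1, 0, 0, 0, 0],
    [1, 0, 0, 0.1, 0]
  ]
}}

```text
clock: 29.4
tool_pos: [0.5931, 0.1725, 0.0186]
tcp_rot: [-2.215, -2.226, 0.004]
contact_force: [0.5, -0.2, -0.3]
finger_gap: 0.0855
grasp_force: 0.0
```

Request:
{"op": "drive_tool", "data": {
  "series": [
    [1, 0, 0, 0.3, 0],
    [1, 0, 0, 0.35, 0],
    [1, 0, 0, 0.25, 0.115],
    [1, -0.045, -0.316, 0, 0.115],
    [1, -0.045, -0.316, 0, 0.115],
    [1, -0.045, -0.316, 0, 0.115],
    [1, -0.045, -0.316, 0, 0.115],
    [1, -0.045, -0.316, 0, 0.115]
  ]
}}

```text
clock: 30.07
tool_pos: [0.5717, 0.0136, 0.1109]
tcp_rot: [1.276, 2.87, 0.001]
contact_force: [-0.0, -0.5, -0.2]
finger_gap: 0.0856
grasp_force: 0.0
```

Request:
{"op": "drive_tool", "data": {
  "series": [
    [1, -0.045, -0.316, 0, 0.115],
    [1, -0.045, -0.316, 0, 0.115],
    [1, -0.045, -0.316, 0, 0.115],
    [1, 0, 0, 0, 0.115],
    [1, 0, 0, 0, 0.115],
    [1, 0, 0, 0, 0.115],
    [1, 0, 0, 0, 0.115],
    [1, 0, 0, 0, 0]
  ]
}}

```text
clock: 30.73
tool_pos: [0.5586, -0.0801, 0.1106]
tcp_rot: [-0.008, 3.141, -0.0]
contact_force: [-0.4, -0.0, -0.9]
finger_gap: 0.0858
grasp_force: 0.0
```

```bash
python3 - <<'E'
from f import *
s=ctrl.get_state();print(s['tool_pos'],s['tcp_rot'],s['joint_pos'].round(2))
dcirc("side");dcirc("top")
E
```

```text
[ 0.55856908 -0.08012398  0.11064132] [-8.22633310e-03  3.14094799e+00 -1.83252805e-04] [-0.15  0.38  1.86 -0.    0.9  -1.72]
side dish z 0.0173 circ [643.1 -63.6] 29.0 mean [642.2 -62.8] 206
side dish z 0.017 circ [557.6 -87.5] 29.1 mean [559.  -86.9] 233
top dish z 0.0485 circ [594.1 170.7] 28.6 mean [592.7 170.6] 130
top dish z 0.0188 circ [555.5 -80. ] 24.1 mean [557.7 -79.3] 26
```

Request:
{"op": "drive_tool", "data": {
  "series": [
    [1, 0, 0, -0.35, 0],
    [1, 0, 0, -0.35, 0],
    [1, 0, 0, -0.3, 0],
    [1, 0, 0, -0.2, 0],
    [1, 0, 0, -0.04, 0],
    [1, 0, 0, 0, 0],
    [1, 0, 0, 0, 0]
  ]
}}

```text
clock: 31.42
tool_pos: [0.5591, -0.08, -0.0132]
tcp_rot: [0.002, 3.141, -0.0]
contact_force: [0.2, -0.7, 1.6]
finger_gap: 0.0856
grasp_force: 0.0
```

Request:
{"op": "drive_tool", "data": {
  "series": [
    [1, 0, 0, -0.04, 0],
    [1, 0, 0, 0, 0],
    [-1, 0, 0, 0, 0],
    [-1, 0, 0, 0, 0],
    [-1, 0, 0, 0, 0],
    [-1, 0, 0, 0, 0],
    [-1, 0, 0, 0, 0],
    [-1, 0, 0, 0, 0]
  ]
}}

```text
clock: 32.08
tool_pos: [0.5589, -0.08, -0.0172]
tcp_rot: [0.0, 3.141, -0.0]
contact_force: [-1.0, 0.2, 6.3]
finger_gap: 0.0588
grasp_force: 30.8
```

Request:
{"op": "drive_tool", "data": {
  "series": [
    [-1, 0, 0, 0.1, 0],
    [-1, 0, 0, 0.3, 0],
    [-1, 0, 0, 0.3, 0],
    [-1, 0, 0, 0.3, 0],
    [-1, 0.05, 0.361, 0, 0],
    [-1, 0.05, 0.361, 0, 0],
    [-1, 0.05, 0.361, 0, 0],
    [-1, 0.05, 0.361, 0, 0]
  ]
}}

```text
clock: 32.75
tool_pos: [0.5787, 0.0658, 0.0832]
tcp_rot: [0.002, 3.14, 0.0]
contact_force: [2.1, 1.0, -1.2]
finger_gap: 0.0588
grasp_force: 32.7
```

Request:
{"op": "drive_tool", "data": {
  "series": [
    [-1, 0.05, 0.361, 0, 0],
    [-1, 0.05, 0.361, 0, 0],
    [-1, 0.05, 0.361, 0, 0],
    [-1, 0, 0, -0.2, 0],
    [-1, 0, 0, -0.15, 0],
    [-1, 0, 0, 0, 0],
    [-1, 0, 0, 0, 0],
    [-1, 0, 0, 0, 0]
  ]
}}

```text
clock: 33.42
tool_pos: [0.5939, 0.1725, 0.0479]
tcp_rot: [0.001, 3.141, 0.0]
contact_force: [-0.2, -0.7, 0.5]
finger_gap: 0.0587
grasp_force: 32.8
```

```bash
python3 - <<'E'
from f import *
s=ctrl.get_state();print(s['tool_pos'],s['finger_gap'])
dcirc("side");dcirc("top")
E
```

```text
[0.59389372 0.17253161 0.04792348] 0.058682362655788266
side dish z 0.0793 circ [593.4 167.8] 29.4 mean [586.9 167.3] 70
side dish z 0.0172 circ [645.3 -19.4] 28.4 mean [644.7 -19.3] 191
top dish z 0.0194 circ [645.4 -11.5] 26.6 mean [645.4 -11.8] 88
```

Request:
{"op": "drive_tool", "data": {
  "series": [
    [-1, 0, 0, -0.08, 0],
    [-1, 0, 0, -0.05, 0],
    [-1, 0, 0, -0.035, 0],
    [-1, 0, 0, 0, 0],
    [-1, 0, 0, 0, 0],
    [-1, 0, 0, 0, 0]
  ]
}}

```text
clock: 34.02
tool_pos: [0.5935, 0.1728, 0.0303]
tcp_rot: [-0.0, -3.141, 0.0]
contact_force: [-0.1, -0.5, -1.1]
finger_gap: 0.0584
grasp_force: 32.8
```

```bash
python3 - <<'E'
from f import *
s=ctrl.get_state();print(s['tool_pos'],s['contact_force'])
dcirc("side")
E
```

```text
[0.59347286 0.17278812 0.03032311] [-0.08449373 -0.49335091 -1.11023751]
side dish z 0.0621 circ [593.9 165.7] 31.8 mean [587.9 166.4] 73
side dish z 0.0172 circ [644.6 -20.2] 29.4 mean [645.2 -19.2] 185
```

Request:
{"op": "drive_tool", "data": {
  "series": [
    [1, 0, 0, 0, 0],
    [1, 0, 0, 0, 0],
    [1, 0, 0, 0, 0],
    [1, 0, 0, 0, 0],
    [1, 0, 0, 0, 0],
    [1, 0, 0, 0.1, 0],
    [1, 0, 0, 0.3, 0],
    [1, 0, 0, 0.35, 0]
  ]
}}

```text
clock: 34.73
tool_pos: [0.5917, 0.1723, 0.1048]
tcp_rot: [0.0, -3.137, 0.002]
contact_force: [0.8, 1.4, 0.2]
finger_gap: 0.0855
grasp_force: 0.0
```

Request:
{"op": "drive_tool", "data": {
  "series": [
    [1, 0.086, -0.3075, 0.1, 0],
    [1, 0.086, -0.3075, 0, 0],
    [1, 0.086, -0.3075, 0, 0],
    [1, 0.086, -0.3075, 0, 0],
    [1, 0.086, -0.3075, 0, 0],
    [1, 0.086, -0.3075, 0, 0],
    [1, 0, 0, 0, 0],
    [1, 0, 0, 0, 0]
  ]
}}

```text
clock: 35.4
tool_pos: [0.6454, -0.0133, 0.1161]
tcp_rot: [0.004, 3.141, 0.0]
contact_force: [0.0, 0.7, -0.4]
finger_gap: 0.085
grasp_force: 0.0
```

```bash
python3 - <<'E'
from f import *
s=ctrl.get_state();print(s['tool_pos'],s['tcp_rot'],s['contact_force'])
dcirc("side");dcirc("top")
E
```

```text
[ 0.64540264 -0.01332546  0.11605036] [4.36749822e-03 3.14100691e+00 6.24055636e-06] [ 0.00597329  0.7066126  -0.40169068]
side dish z 0.0623 circ [593.5 166.1] 32.3 mean [593.4 165.3] 174
side dish z 0.0173 circ [645.8 -20.3] 29.0 mean [646.  -19.6] 190
top dish z 0.0645 circ [593.9 170.2] 28.7 mean [594.  170.1] 138
```

Request:
{"op": "drive_tool", "data": {
  "series": [
    [1, 0.003, 0.01, -0.35, 0],
    [1, 0, 0, -0.35, 0],
    [1, 0, 0, -0.3, 0],
    [1, 0, 0, -0.2, 0],
    [1, 0, 0, -0.08, 0],
    [1, 0, 0, 0, 0],
    [1, 0, 0, 0, 0]
  ]
}}

```text
clock: 36.08
tool_pos: [0.6456, -0.0099, -0.012]
tcp_rot: [-0.002, 3.141, 0.0]
contact_force: [0.2, 0.6, 0.4]
finger_gap: 0.0857
grasp_force: 0.0
```

Request:
{"op": "drive_tool", "data": {
  "series": [
    [1, 0, 0, -0.05, 0],
    [1, 0, 0, 0, 0],
    [-1, 0, 0, 0, 0],
    [-1, 0, 0, 0, 0],
    [-1, 0, 0, 0, 0],
    [-1, 0, 0, 0, 0],
    [-1, 0, 0, 0, 0],
    [-1, 0, 0, 0, 0]
  ]
}}

```text
clock: 36.75
tool_pos: [0.6459, -0.0107, -0.0166]
tcp_rot: [0.0, 3.14, 0.0]
contact_force: [-1.2, 0.9, 5.1]
finger_gap: 0.0587
grasp_force: 31.3
```

Request:
{"op": "drive_tool", "data": {
  "series": [
    [-1, 0, 0, 0.1, 0],
    [-1, 0, 0, 0.3, 0],
    [-1, 0, 0, 0.3, 0],
    [-1, 0, 0, 0.3, 0],
    [-1, 0, 0, 0.1, 0],
    [-1, 0, 0, 0, 0],
    [-1, 0, 0, 0, 0]
  ]
}}

```text
clock: 37.33
tool_pos: [0.6454, -0.0108, 0.0928]
tcp_rot: [0.0, 3.141, -0.0]
contact_force: [0.1, 0.2, -1.7]
finger_gap: 0.0588
grasp_force: 32.7
```

Request:
{"op": "drive_tool", "data": {
  "series": [
    [-1, -0.086, 0.3055, 0, 0],
    [-1, -0.086, 0.3055, 0, 0],
    [-1, -0.086, 0.3055, 0, 0],
    [-1, -0.086, 0.3055, 0, 0],
    [-1, -0.086, 0.3055, 0, 0],
    [-1, -0.086, 0.3055, 0, 0],
    [-1, 0, 0, -0.15, 0],
    [-1, 0, 0, -0.15, 0]
  ]
}}

```text
clock: 38.0
tool_pos: [0.5925, 0.1744, 0.0607]
tcp_rot: [0.005, -3.14, 0.0]
contact_force: [-0.3, -1.4, -1.0]
finger_gap: 0.0588
grasp_force: 32.7
```

Request:
{"op": "drive_tool", "data": {
  "series": [
    [-1, 0, 0, 0, 0],
    [-1, 0, 0, 0, 0],
    [-1, 0, 0, 0, 0]
  ]
}}

```text
clock: 38.25
tool_pos: [0.5934, 0.1721, 0.0618]
tcp_rot: [-0.001, -3.14, 0.001]
contact_force: [1.6, 0.5, 0.3]
finger_gap: 0.0585
grasp_force: 32.7
```

```bash
python3 - <<'E'
from f import *
s=ctrl.get_state();print(s['tool_pos'],s['contact_force'])
dcirc("side")
E
```

```text
[0.59340059 0.17213967 0.06177302] [1.55262624 0.50793345 0.26378711]
side dish z 0.0918 circ [594.  166.4] 31.7 mean [586.1 166. ] 75
```

Request:
{"op": "drive_tool", "data": {
  "series": [
    [-1, 0, 0.003, -0.07, 0],
    [-1, 0, 0, -0.05, 0],
    [-1, 0, 0, -0.03, 0],
    [-1, 0, 0, 0, 0],
    [-1, 0, 0, 0, 0],
    [-1, 0, 0, 0, 0]
  ]
}}

```text
clock: 38.8
tool_pos: [0.5939, 0.1729, 0.0475]
tcp_rot: [0.0, 3.141, 0.0]
contact_force: [0.6, -0.2, -0.8]
finger_gap: 0.0585
grasp_force: 32.7
```

Request:
{"op": "drive_tool", "data": {
  "series": [
    [1, 0, 0, 0, 0],
    [1, 0, 0, 0, 0],
    [1, 0, 0, 0, 0],
    [1, 0, 0, 0, 0],
    [1, 0, 0, 0, 0],
    [1, 0, 0, 0.1, 0],
    [1, 0, 0, 0.3, 0],
    [1, 0, 0, 0.3, 0]
  ]
}}

```text
clock: 39.47
tool_pos: [0.5926, 0.1726, 0.1176]
tcp_rot: [0.0, -3.139, 0.001]
contact_force: [1.0, 1.0, 1.2]
finger_gap: 0.0851
grasp_force: 0.0
```

Request:
{"op": "drive_tool", "data": {
  "series": [
    [1, -0.2, 0.3, 0, 0],
    [1, -0.2, 0.3, 0, 0],
    [1, -0.2, 0.3, 0, 0],
    [1, -0.2, 0.3, 0, 0],
    [1, -0.2, 0.3, 0, 0],
    [1, -0.2, 0.3, 0, 0],
    [-1, 0, 0, 0, 0],
    [-1, 0, 0, 0, 0]
  ]
}}

```text
clock: 40.13
tool_pos: [0.4729, 0.3544, 0.1181]
tcp_rot: [-0.005, 3.141, 0.001]
contact_force: [0.8, -0.8, -0.5]
finger_gap: 0.0639
grasp_force: 0.0
```

```bash
python3 - <<'E'
from f import *
s=ctrl.get_state();print(s['tool_pos'],s['contact_force'],s['joint_pos'].round(2))
r=dcirc("side");t=dcirc("top");capscan()
save("pics/c9.png",np.hstack([cv2.resize(r[130:250,240:400],(480,360),interpolation=2),cv2.resize(t[190:310,170:280],(330,360),interpolation=2)[:,:315]]))
E
```

```text
[0.47287782 0.35444249 0.11814999] [ 0.75698479 -0.77405803 -0.4554933 ] [ 0.64  0.41  1.79 -0.    0.94 -0.93]
side dish z 0.078 circ [594.6 166.1] 31.0 mean [594.2 166.8] 180
top dish z 0.081 circ [593.3 171.1] 27.8 mean [592.7 171. ] 115
side cap 138 [ 0.4366 -0.2065  0.0382] z 0.007 0.048
side cap 141 [ 0.4369 -0.2737  0.0329] z 0.01 0.048
side cap 145 [ 0.4347 -0.3456  0.034 ] z 0.01 0.047
```

View pics/c9.png

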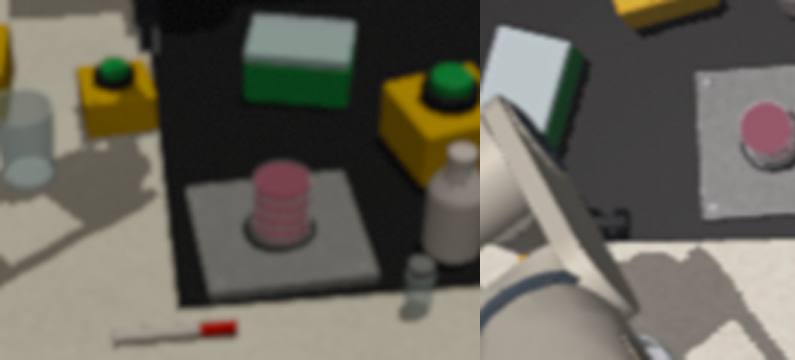

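Four dishes stand in one straight pile centred on the ring, and the caps are upright in their pockets. Next I press the button on the smallest yellow box, at (0.4365,0.405).

Request:
{"op": "drive_tool", "data": {
  "series": [
    [-1, -0.18, 0.253, 0, 0],
    [-1, -0.18, 0.253, 0, 0],
    [-1, 0, 0, 0, 0],
    [-1, 0, 0, 0, 0],
    [-1, 0, 0, 0, 0],
    [-1, 0, 0, -0.25, 0],
    [-1, 0, 0, -0.25, 0],
    [-1, 0, 0, 0, 0]
  ]
}}

```text
clock: 40.95
tool_pos: [0.4366, 0.4001, 0.0636]
tcp_rot: [-0.003, -3.137, 0.007]
contact_force: [-1.3, -1.3, -1.7]
finger_gap: 0.0
grasp_force: 0.0
```

Request:
{"op": "drive_tool", "data": {
  "series": [
    [-1, 0, 0, 0, 0],
    [-1, 0, 0, 0, 0]
  ]
}}

```text
clock: 41.12
tool_pos: [0.4387, 0.4031, 0.0683]
tcp_rot: [0.002, 3.141, 0.0]
contact_force: [1.0, 0.8, 0.1]
finger_gap: 0.0002
grasp_force: 0.0
```

```bash
python3 - <<'E'
from f import *
s=ctrl.get_state();print(s['tool_pos'],s['finger_gap'],s['contact_force'])
r,d,c=shot("side");P=pts(d,c);X,Y,Z=P[...,0],P[...,1],P[...,2]
g=masks(r)["green"]&(abs(X-.437)<.04)&(abs(Y-.405)<.05)
print(g.sum(),np.percentile(P[g],[3,50,97],axis=0).round(4))
k=(abs(X-.437)<.03)&(abs(Y-.4)<.03)&(Z>.08)&(Z<.13)
print(k.sum(),np.percentile(P[k],[1,50,99],axis=0).round(4))
save("pics/c10.png",cv2.resize(r[100:200,220:340],(600,500),interpolation=2))
E
```

```text
[0.43873127 0.40309152 0.06826895] 0.00023838289959713283 [1.00119713 0.75541168 0.11343214]
43 [[0.425  0.3865 0.0656]
 [0.4378 0.397  0.0705]
 [0.4506 0.4112 0.0742]]
58 [[0.4277 0.3752 0.0838]
 [0.4396 0.3915 0.1006]
 [0.4501 0.3985 0.1279]]
```

View pics/c10.png

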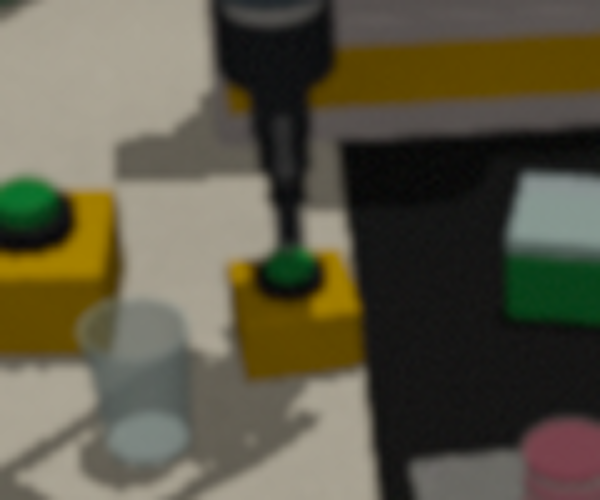

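Request:
{"op": "drive_tool", "data": {
  "series": [
    [-1, -0.01, 0.01, -0.07, 0],
    [-1, 0, 0, -0.06, 0],
    [-1, 0, 0, 0, 0],
    [-1, 0, 0, 0, 0]
  ]
}}

```text
clock: 41.5
tool_pos: [0.437, 0.4048, 0.0545]
tcp_rot: [-0.0, 3.141, 0.001]
contact_force: [0.2, 0.2, 2.0]
finger_gap: -0.0001
grasp_force: 1.3
```

Request:
{"op": "drive_tool", "data": {
  "series": [
    [-1, 0, 0, -0.03, 0],
    [-1, 0, 0, -0.02, 0],
    [-1, 0, 0, 0, 0],
    [-1, 0, 0, 0, 0]
  ]
}}

```text
clock: 41.83
tool_pos: [0.4371, 0.4048, 0.0505]
tcp_rot: [-0.0, 3.141, 0.001]
contact_force: [-2.6, -1.7, 14.5]
finger_gap: -0.0
grasp_force: 7.0
```

Request:
{"op": "drive_tool", "data": {
  "series": [
    [-1, 0, 0, -0.008, 0],
    [-1, 0, 0, 0, 0],
    [-1, 0, 0, 0, 0],
    [-1, 0, 0, 0, 0]
  ]
}}

```text
clock: 42.17
tool_pos: [0.4371, 0.4049, 0.0504]
tcp_rot: [-0.0, 3.141, 0.001]
contact_force: [-3.9, -4.0, 21.1]
finger_gap: -0.0002
grasp_force: 10.5
```

Request:
{"op": "drive_tool", "data": {
  "series": [
    [-1, 0, 0, 0.1, 0],
    [-1, 0, 0, 0.25, 0],
    [-1, 0, 0, 0.3, 0],
    [-1, 0, 0, 0.3, 0],
    [-1, -0.1, -0.3, 0, 0],
    [-1, -0.1, -0.3, 0, 0],
    [-1, 0, 0, 0, 0],
    [-1, 0, 0, 0, 0]
  ]
}}

```text
clock: 42.83
tool_pos: [0.416, 0.3432, 0.1435]
tcp_rot: [-0.002, -3.141, 0.001]
contact_force: [-0.3, 0.9, 0.4]
finger_gap: 0.0
grasp_force: 0.0
```

```bash
python3 - <<'E'
from f import *
s=ctrl.get_state();print(s['tool_pos'],s['contact_force'])
r,d,c=shot("side");P=pts(d,c);X,Y,Z=P[...,0],P[...,1],P[...,2]
g=masks(r)["green"]&(abs(X-.437)<.04)&(abs(Y-.405)<.05)
print(g.sum(),np.percentile(P[g],[3,50,97],axis=0).round(4))
dcirc("side");capscan();dcirc("top")
save("pics/c11.png",cv2.resize(r[100:400,180:480],(600,600),interpolation=2))
E
```

```text
[0.41596836 0.34319581 0.14352984] [-0.27505563  0.86043273  0.44158898]
48 [[0.4231 0.3878 0.0638]
 [0.4366 0.3993 0.0693]
 [0.4502 0.4167 0.0722]]
side dish z 0.0773 circ [593.7 166.4] 31.6 mean [594.2 167.2] 183
side cap 139 [ 0.4367 -0.2007  0.0315] z 0.006 0.048
side cap 141 [ 0.4369 -0.2736  0.0328] z 0.009 0.048
side cap 145 [ 0.4348 -0.3584  0.0531] z 0.011 0.048
top dish z 0.0807 circ [593.5 171.3] 27.8 mean [593.6 170.2] 126
```

View pics/c11.png

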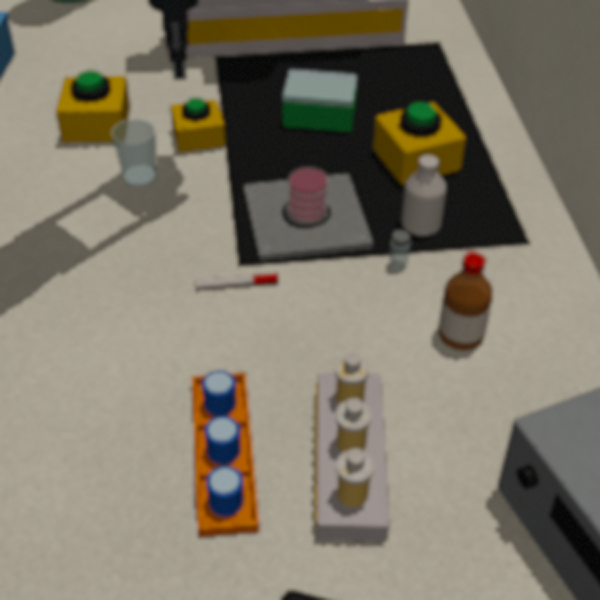

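The last picture shows the three caps in their pockets, the pile of four dishes on the ring and the bystanders where they were. The button bottomed out: force rose to 21 N with no further travel, and it has come back up.

```bash
python3 -c "
from plant import ctrl
print(ctrl.hand_in())"
```

```text
the job is handed in; nothing more can be done
None
```

The job is handed in: three caps are upright in their own pockets, four dishes are piled on the ring to about 1 mm by the cameras, and the start button was pressed to its stop and came back up; no verdict was returned.

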